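# Find the grinding case that still rattles and hold it out

### The job

One of the three identical sealed grinding cases still has its loose steel ball inside, and shaking them is the way to tell which. Stand the two silent cases upright on the floor of the blue tray, and hold the one that rattles out over the yellow disc: finish while still holding it there, upright and still, roughly 15 cm above the bench and touching nothing else. Leave the other things on the bench undisturbed.

Things in the scene. Friction and masses are not known exactly. Their poses are not given: they have to be found in the camera images.
- case_1: One of three look-alike sealed cases: opaque white box, purple lid, 140 (x) x 60 (y) x 60 mm (z). Origin: centre of its underside. Stands upright, long side pointing away from the robot (yaw within 0.3 rad). 200 to 700 g at random, so weight does not tell. Hollow, flat floor, 132 x 52 x 52 mm inside: two are empty, in one a 35 mm, 176 g steel ball rolls freely and knocks on the walls. Grip across the width.
- case_2: One of three look-alike sealed cases: opaque white box, purple lid, 140 (x) x 60 (y) x 60 mm (z). Origin: centre of its underside. Stands upright, long side pointing away from the robot (yaw within 0.3 rad). 200 to 700 g at random, so weight does not tell. Hollow, flat floor, 132 x 52 x 52 mm inside: two are empty, in one a 35 mm, 176 g steel ball rolls freely and knocks on the walls. Grip across the width.
- case_3: One of three look-alike sealed cases: opaque white box, purple lid, 140 (x) x 60 (y) x 60 mm (z). Origin: centre of its underside. Stands upright, long side pointing away from the robot (yaw within 0.3 rad). 200 to 700 g at random, so weight does not tell. Hollow, flat floor, 132 x 52 x 52 mm inside: two are empty, in one a 35 mm, 176 g steel ball rolls freely and knocks on the walls. Grip across the width.
- tray: Blue open tray fixed to the bench, 200 mm (its x) by 260 mm (its y), walls 5 mm thick and 16 mm high, floor 5 mm thick (its top is 5 mm above the bench). Origin: centre of its underside. Room for two cases side by side along its y, their long sides along its x. Its yaw is within 0.15 rad of the bench's x.
- disc: Yellow and white round hand-over disc lying fixed on the bench at the far side, 80 mm across, 2 mm thick. Origin: centre of its underside.
- jar: Bystander: amber glass jar with white cap, 56 mm across, 85 mm tall; origin at centre of its underside.
- bottle: Bystander: clear bottle with blue cap, 66 mm across, 110 mm tall; origin at centre of its underside.
- dishes: Bystander: stack of three clear round dishes, 88 mm across, 43 mm tall; origin at centre of its underside.
- tube_rack: Bystander: green tube rack with capped tubes, 60 mm (x) by 120 mm (y) by 56 mm tall; origin at centre of its underside.
- tip_box: Bystander: low yellow and clear box of pipette tips, 120 (x) by 82 (y) by 47 mm; origin at centre of its underside.
- pipette: Bystander: dark blue hand pipette lying on the bench, about 260 mm long along its x, 31 mm high; origin on the bench below its middle.
Not all that is in view belongs to the job. Leave any pink look-alike of the case_2 alone.

How it is judged:
By the outcome, as a careful person would: the job done as asked, in the order asked, and still so for the second after the job is handed in, while the arm keeps its last pose, push and grip.
It also fails if it takes over 72 s, if anything falls off the work surface, if the arm or the gripper's body presses on something with over 40 N, if the wrist force passes 120 N, or if a joint passes its speed limit or range.

### The arm

A 6-joint arm with a two-finger parallel gripper is mounted at the origin on the work surface. World frame = base frame: x ahead of the robot, y to its left, z up, the work surface at z = 0. Lengths are in m, angles in rad, forces in N, time in s.
With the tool pointing down it reaches from about 0.4 to 0.825 m from the base axis. Payload 7 kg.
Tool frame: the origin (TCP) lies at the centre of the arm's flange, where the gripper is bolted on; the fingertips stand 178 mm ahead of it and the grasp point (between the pads) lies 159 mm ahead of it; z points along the fingers, x is the direction in which the jaws open and shut, and the axes are right-handed (so a half turn about z gives the same grasp; the last joint's range is limited). The gripper opens to 88 mm and grips with 3 to 60 N. Pads are 19 mm wide; open, the fingers measure 130 mm over their backs; the gripper's body (78 mm by 193 mm) begins 47 mm behind the grasp point.
Start: joints at [1.408, 0.359, 0.012, 0, -1.224, -0.288], TCP at [0.294, 0.608, 0.405] pointing down, gripper open.
Joint ranges: [-3.07, 3.07], [-1.43, 2.12], [-1.02, 1.25], [-3.03, 1.67], [-3.05, -0], [-3.03, 3.03]. Speed limits (rad/s): [2.39, 2.39, 3.01, 3.14, 3.14, 3.14].

### API

Orientations are given as [roll, pitch, yaw] about the fixed x, y, z axes, in that order (R = Rz(yaw) Ry(pitch) Rx(roll)).
In Python, from workcell import ctrl gives the robot as it stands.
- The arm moves only by the tool jog_arm, never from a script. Its argument "series" is a list of rows, each a list of 3 entries, a list of its own where there are three numbers: the turn, a rotation vector about the tool's x, y, z in rad, then the shift along the tool's x, y, z in m, then the opening, from -1 (shut) to 1 (fully open), so that 0 is half open. In form: [[[rx, ry, rz], [dx, dy, dz], hand], ...]. A call has 1 to 10 rows; each row is the pose to reach, as a shift and turn from the pose measured when the call began, along the tool's axes at that moment; what a row does not reach only later rows make up. A row lasts 1/10 s, in which the tool goes at most 50 mm and 8.59 degrees, less where a joint would pass 70% of its speed; a pose out of reach is approached as far as the arm can. A call with a gripper value outside its range is refused whole. The fingers move at their own pace and stop on an object; "newtons" is the grip in N (left out, the last holds). Time passes only in rows, so rows that repeat a pose let the fingers close. It gives the time, the measured TCP pose, the force and the opening at its end, in the units of the state.
- ctrl.get_obs(): the state, without advancing time (a new reading comes with each control period).
- ctrl.camera(name): name is "side" or "top"; returns the picture (420x560x3 uint8, red, green, blue); there is no depth.
- ctrl.camera_params(name): a dict with "mtx" (3x3 intrinsics, pixels), "rvec" (rotation vector, rad) and "tvec" (3), from world to camera coordinates, as OpenCV has them. Camera axes: x right, y down, z forward; pixel columns grow to the right and rows downward; lengths in m; the calibration is good to about 2 mm. A picture is of the moment at which its call begins. camera_params takes no time and is no camera call.
- ctrl.finish_job(): hands the job in, once; it reports no verdict.
The state is a dict: "clock": time; "q": joint angles; "qvel": joint speeds; "joint_torque": joint torques, N m; "position": TCP position; "eef_rot": TCP orientation; "contact_force": force on the tool from outside, world axes, zero at the start; "ft_torque": the same for the moment, N m; "grip_width": finger opening in m.
Only numpy, scipy, OpenCV 4.12 (cv2) and the standard library are available. Lean on these libraries where they do the work, as an engineer would, in place of code of your own. Each camera call takes 0.05 s, during which the arm holds its last target.

## Working session

There is one attempt and no reset: what is moved stays moved. The work goes in short steps, Python scripts to look and compute and a tool call to move; the robot and the scene stay as the last step left them, time stands still between calls to the robot, and variables do not carry over. Pictures are saved under pics/ and viewed, and the job is handed in when it is done.

Besides the shell and the picture viewer there is one more tool, called after "Call:" in YAML: its name, and indented under it one key for each argument. jog_arm: Moves the arm, as the interface text tells. Its arguments: {"type":"object","properties":{"series":{"type":"array","items":{"type":"array"}},"newtons":{"type":"number"}},"required":["series"]}

```bash
ls; mkdir -p pics; python3 - <<'E'
from workcell import ctrl
import cv2, numpy as np
print(ctrl.get_obs())
for n in ("side","top"):
    im=ctrl.camera(n); cv2.imwrite(f"pics/{n}0.png",im[:,:,::-1]); np.save(f"pics/{n}0.npy",im)
    print(n,ctrl.camera_params(n))
E
```

```text
pics
{'clock': 0.0, 'q': array([ 1.40808075e+00,  3.59343866e-01,  1.10601739e-02, -3.46608909e-04,
       -1.22407584e+00, -2.88088978e-01]), 'qvel': array([-0.00078133, -0.0007089 , -0.00111891, -0.00255911, -0.0001632 ,
        0.00056763]), 'joint_torque': array([ 8.55449780e-04, -5.82713163e+01,  2.93062466e+01,  6.99744925e+00,
        7.11334185e-03, -1.50826386e-04]), 'position': array([0.29401342, 0.60738203, 0.40375148]), 'eef_rot': array([-3.14146088e+00, -1.59137150e-03, -2.02171903e+00]), 'contact_force': array([ 0.03737147, -0.79612246,  0.33484711]), 'ft_torque': array([-0.04428144,  0.03568688,  0.02281358]), 'grip_width': 0.0877973841662715}
side {'mtx': array([[428.61256576,   0.        , 268.79350395],
       [  0.        , 428.61256576, 213.6514514 ],
       [  0.        ,   0.        ,   1.        ]]), 'rvec': array([ 2.23785915, -0.54926775,  0.24065264]), 'tvec': array([-0.47272927,  0.16982731,  1.08971815])}
top {'mtx': array([[398.17418477,   0.        , 282.56527819],
       [  0.        , 398.17418477, 215.54491742],
       [  0.        ,   0.        ,   1.        ]]), 'rvec': array([ 2.14879964, -2.0966797 ,  0.20019801]), 'tvec': array([-0.0347147 ,  0.52738449,  1.23721901])}
```

View pics/side0.png

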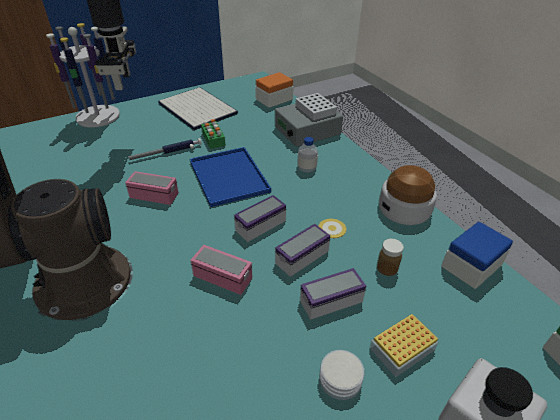

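View pics/top0.png

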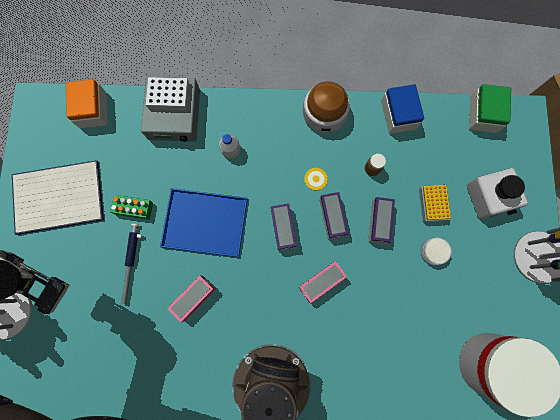

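Side view: the robot is at left (80,240). Purple-rimmed cases are at about (261,216), (303,248) and (333,292). Pink ones are at (152,187) and (222,268). The tray is at (230,175), the disc at (332,229), the jar at (390,257).

Top view candidates for "case":
- Purple rims at (285,227), (334,215) and (382,220). These are the ones I want.
- Pink rims at (191,298) and (323,282). These are decoys.

The tray is at (205,222) and the disc at (316,179). Next I measure and make a close crop.

```bash
cat > h.py <<'E'
import numpy as np, cv2
from workcell import ctrl
P={n:ctrl.camera_params(n) for n in("side","top")}
def ray(n,uv):
    p=P[n];R=cv2.Rodrigues(p["rvec"])[0]
    d=R.T@np.linalg.solve(p["mtx"],np.array([uv[0],uv[1],1.0]));return -R.T@p["tvec"],d
def onz(n,uv,z):
    c,d=ray(n,uv);return c+d*(z-c[2])/d[2]
def tri(a,b):
    c1,d1=ray("top",a);c2,d2=ray("side",b)
    A=np.c_[d1,-d2];s=np.linalg.lstsq(A,c2-c1,rcond=None)[0]
    p,q=c1+d1*s[0],c2+d2*s[1];return (p+q)/2,np.linalg.norm(p-q)
def proj(n,X):
    p=P[n];return cv2.projectPoints(np.array(X,float).reshape(-1,3),p["rvec"],p["tvec"],p["mtx"],None)[0].reshape(-1,2)
def mask(im,lo,hi,k=0):
    h=cv2.cvtColor(im,cv2.COLOR_RGB2HSV);m=cv2.inRange(h,np.array(lo),np.array(hi))
    if k:m=cv2.morphologyEx(m,cv2.MORPH_CLOSE,np.ones((k,k)))
    return m
def blobs(m,amin):
    cs,_=cv2.findContours(m,cv2.RETR_EXTERNAL,cv2.CHAIN_APPROX_NONE)
    return [c for c in cs if cv2.contourArea(c)>amin]
E
python3 - <<'E'
from h import *
for n in("top","side"):
    im=np.load(f"pics/{n}0.npy")
    m=mask(im,(122,70,30),(150,255,255),3)
    print(n,"purple")
    for c in blobs(m,150):
        r=cv2.minAreaRect(c);print(cv2.contourArea(c),np.round(r[0],1),np.round(r[1],1))
        for q in cv2.boxPoints(r): print("   ",np.round(q,1),np.round(onz(n,q,.06),3)) if n=="top" else None
    m=mask(im,(105,120,40),(121,255,255),3)
    for c in blobs(m,1500):
        r=cv2.minAreaRect(c);print("blue",cv2.contourArea(c),np.round(r[0],1),np.round(r[1],1))
        if n=="top":
            for q in cv2.boxPoints(r): print("   ",np.round(q,1),np.round(onz(n,q,.016),3))
    m=mask(im,(20,100,100),(35,255,255),3)
    for c in blobs(m,80):
        r=cv2.minAreaRect(c);print("yel",cv2.contourArea(c),np.round(r[0],1),np.round(r[1],1),np.round(onz(n,r[0],.002),3))
im=np.load("pics/top0.npy")[130:320,150:460]
cv2.imwrite("pics/crop0.png",cv2.resize(im,None,fx=2.5,fy=2.5,interpolation=cv2.INTER_CUBIC)[:,:,::-1])
im=np.load("pics/side0.npy")[160:330,110:410]
cv2.imwrite("pics/crop1.png",cv2.resize(im,None,fx=2.6,fy=2.6,interpolation=cv2.INTER_CUBIC)[:,:,::-1])
E
```

```text
top purple
749.0 [283.  226.1] [43.6 18.7]
    [270.  206.3] [0.555 0.019 0.06 ]
    [288.4 203. ] [ 0.568 -0.04   0.06 ]
    [296.1 245.9] [ 0.43  -0.067  0.06 ]
    [277.6 249.2] [ 0.418 -0.009  0.06 ]
773.0 [382.7 219.1] [19.6 43.4]
    [371.  239.8] [ 0.455 -0.304  0.06 ]
    [374.9 196.6] [ 0.596 -0.319  0.06 ]
    [394.4 198.4] [ 0.592 -0.382  0.06 ]
    [390.5 241.6] [ 0.451 -0.366  0.06 ]
746.5 [334.  214.4] [43.4 18.8]
    [320.3 195.1] [ 0.596 -0.142  0.06 ]
    [338.7 191.2] [ 0.611 -0.202  0.06 ]
    [347.8 233.6] [ 0.473 -0.23   0.06 ]
    [329.4 237.6] [ 0.459 -0.172  0.06 ]
blue 4580.5 [203.4 222.1] [80.5 60.1]
    [159.7 246.7] [0.421 0.377 0.016]
    [167.4 187.1] [0.622 0.368 0.016]
    [247.2 197.5] [0.593 0.098 0.016]
    [239.5 257. ] [0.394 0.115 0.016]
yel 718.0 [436.6 202. ] [34.9 22.8] [ 0.597 -0.541  0.002]
yel 378.0 [315.5 178.5] [21. 23.] [ 0.669 -0.131  0.002]
side purple
1283.0 [333.2 286.2] [24. 61.]
951.0 [302.5 243.1] [21.5 53.6]
752.0 [260.2 211.4] [17.9 50.1]
215.0 [59.1 62.6] [39.3  7.8]
218.5 [91.3 57.3] [51.  10.3]
blue 1704.0 [480.2 244.8] [51.5 42. ]
blue 2984.5 [230.4 175. ] [52.1 71.1]
blue 8569.0 [160.1  48.4] [102.7 121.4]
yel 1609.0 [405.7 338. ] [37.3 51.3] [ 0.612 -0.51   0.002]
yel 101.5 [332.8 226.8] [24.7 18.4] [ 0.672 -0.131  0.002]
```

View pics/crop0.png

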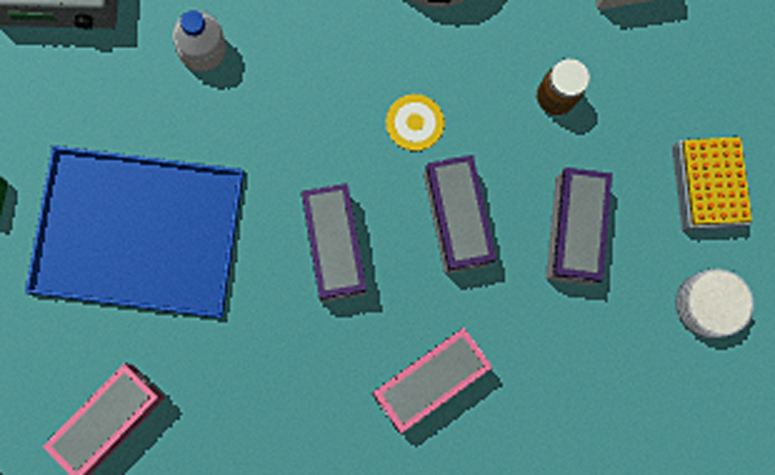

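View pics/crop1.png

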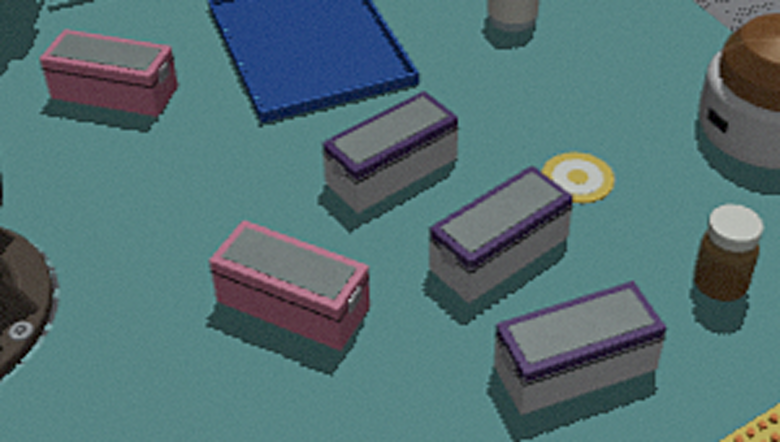

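The crops confirm three white boxes with purple rims, standing upright, and two fully pink decoys. Next: two-view heights from the lid corners, then the tray and obstacle positions.

```bash
python3 - <<'E'
from h import *
T=np.load("pics/top0.npy");S=np.load("pics/side0.npy")
def quad(c):
    h=cv2.convexHull(c)
    for e in np.arange(1,12,.25):
        q=cv2.approxPolyDP(h,e,True)
        if len(q)==4:return q[:,0].astype(float)
    return cv2.boxPoints(cv2.minAreaRect(c))
def run(lo,hi,a,zz,tag):
    bt=blobs(mask(T,lo,hi,3),a);bs=blobs(mask(S,lo,hi,3),a)
    for c in bt:
        qt=quad(c); X=[onz("top",q,zz) for q in qt]
        ps=proj("side",X); cen=ps.mean(0)
        d=min(bs,key=lambda b:np.linalg.norm(quad(b).mean(0)-cen)); qs=quad(d)
        pts=[];
        for q,p in zip(qt,ps):
            s=qs[np.argmin(np.linalg.norm(qs-p,axis=1))]; x,e=tri(q,s);pts.append(x)
        pts=np.array(pts)
        r=cv2.minAreaRect(np.array([onz("top",q,zz)[:2] for q in c[:,0].astype(float)],np.float32))
        b=cv2.boxPoints(r);e1=b[1]-b[0];e2=b[2]-b[1];L=e1 if np.linalg.norm(e1)>np.linalg.norm(e2) else e2
        ya=np.arctan2(L[1],L[0]);ya=(ya+np.pi/2)%np.pi-np.pi/2
        print(tag,"z",np.round(pts[:,2],3),"tri centre",np.round(pts.mean(0),3),"top centre",np.round(r[0],3),np.round(r[1],3),"yaw",round(ya,3))
run((122,70,30),(150,255,255),300,.06,"case")
run((105,120,40),(121,255,255),2500,.016,"tray")
run((165,60,60),(179,255,255),200,.06,"pink")
for nm,a,z in(("bottle cap",(227,140),.11),("jar cap",(377,161),.085),("dishes",(436,251),.043)):print(nm,np.round(onz("top",a,z),3))
E
```

```text
case z [0.057 0.046 0.048 0.056] tri centre [ 0.493 -0.024  0.052] top centre [ 0.493 -0.024] [0.141 0.059] yaw 0.194
case z [0.058 0.057 0.048 0.056] tri centre [ 0.524 -0.345  0.055] top centre [ 0.523 -0.343] [0.062 0.141] yaw -0.116
case z [0.057 0.049 0.045 0.057] tri centre [ 0.536 -0.188  0.052] top centre [ 0.535 -0.186] [0.14 0.06] yaw 0.212
tray z [ 0.013 -0.003 -0.     0.01 ] tri centre [0.507 0.24  0.005] top centre [0.507 0.238] [0.261 0.2  ] yaw 1.468
pink z [0.064 0.109 0.06  0.018] tri centre [0.256 0.256 0.063] top centre [0.26  0.253] [0.066 0.144] yaw -0.736
pink z [0.058 0.009 0.003 0.056] tri centre [ 0.319 -0.154  0.031] top centre [ 0.32  -0.152] [0.061 0.141] yaw -0.935
bottle cap [0.758 0.161 0.11 ]
jar cap [ 0.708 -0.322  0.085]
dishes [ 0.426 -0.515  0.043]
```

Heights come out at about 52–57 mm at the lid rim, and the side contour includes some of the rim's side face, so 60 mm is consistent. Sizes of 141×60 mm and 261×200 mm match the text.

- **Cases:** A (0.493,-0.024, yaw 0.194), B (0.535,-0.187, yaw 0.212), C (0.523,-0.343, yaw -0.116).
- **Tray:** (0.507,0.238, yaw -0.103).
- **Disc:** (0.67,-0.131).

I start with A.

```bash
cat >> h.py <<'E'
from scipy.spatial.transform import Rotation as Ro
def go(x,y,z,yaw,pit=0.0):
    "turn and shift in tool axes to TCP pose; yaw = tool yaw, pit = extra turn about tool x"
    o=ctrl.get_obs();R0=Ro.from_euler("xyz",o["eef_rot"]);Rt=Ro.from_euler("xyz",[np.pi,0,yaw])*Ro.from_rotvec([pit,0,0])
    t=(R0.inv()*Rt).as_rotvec();s=R0.inv().apply(np.array([x,y,z])-o["position"])
    print("turn",np.round(t,3),"shift",np.round(s,4),"rows",round(max(np.linalg.norm(s)/.05,np.linalg.norm(t)/.15),1))
def st():
    o=ctrl.get_obs();print({k:np.round(o[k],3).tolist() for k in("clock","position","eef_rot","contact_force","ft_torque","grip_width","q")})
E
python3 -c "
from h import *
go(.493,-.024,.30,.194-np.pi/2)"
```

```text
turn [ 0.    -0.001 -0.645] shift [ 0.4814 -0.4543  0.1046] rows 13.4
```

Call:
jog_arm:
  series:
    - [[0, 0, -0.645], [0.481, -0.454, 0.105], 1]
    - [[0, 0, -0.645], [0.481, -0.454, 0.105], 1]
    - [[0, 0, -0.645], [0.481, -0.454, 0.105], 1]
    - [[0, 0, -0.645], [0.481, -0.454, 0.105], 1]
    - [[0, 0, -0.645], [0.481, -0.454, 0.105], 1]
    - [[0, 0, -0.645], [0.481, -0.454, 0.105], 1]
    - [[0, 0, -0.645], [0.481, -0.454, 0.105], 1]
    - [[0, 0, -0.645], [0.481, -0.454, 0.105], 1]
    - [[0, 0, -0.645], [0.481, -0.454, 0.105], 1]
    - [[0, 0, -0.645], [0.481, -0.454, 0.105], 1]
  newtons: 45

```text
clock: 1.1
position: [0.4425, 0.1346, 0.3261]
eef_rot: [3.141, -0.001, -1.376]
contact_force: [0.7, -0.3, 0.1]
grip_width: 0.0877
```

```bash
python3 -c "
from h import *
st();go(.493,-.024,.30,.194-np.pi/2)"
```

```text
{'clock': 1.1, 'position': [0.442, 0.135, 0.326], 'eef_rot': [3.141, -0.001, -1.376], 'contact_force': [0.665, -0.28, 0.101], 'ft_torque': [0.034, -0.177, 0.066], 'grip_width': 0.088, 'q': [0.723, 0.077, -0.552, 0.001, -0.943, 1.042]}
turn [ 0.    -0.001  0.001] shift [ 0.1653 -0.0189  0.0262] rows 3.4
```

Call:
jog_arm:
  series:
    - [[0, 0, 0], [0.165, -0.019, 0.026], 1]
    - [[0, 0, 0], [0.165, -0.019, 0.026], 1]
    - [[0, 0, 0], [0.165, -0.019, 0.026], 1]
    - [[0, 0, 0], [0.165, -0.019, 0.026], 1]
    - [[0, 0, 0], [0.165, -0.019, 0.026], 1]
    - [[0, 0, 0], [0.165, -0.019, 0.026], 1]

```text
clock: 1.7
position: [0.4929, -0.0241, 0.2999]
eef_rot: [3.14, -0.001, -1.378]
contact_force: [0.5, -0.4, 0.1]
grip_width: 0.0877
```

```bash
python3 -c "
from h import *
st();go(.493,-.024,.199,.194-np.pi/2)"
```

```text
{'clock': 1.7, 'position': [0.493, -0.024, 0.3], 'eef_rot': [3.14, -0.001, -1.378], 'contact_force': [0.549, -0.389, 0.059], 'ft_torque': [-0.042, -0.023, 0.013], 'grip_width': 0.088, 'q': [0.351, 0.16, -0.525, 0.001, -0.888, 1.412]}
turn [ 0.001 -0.001 -0.001] shift [-0.0002 -0.0003  0.1009] rows 2.0
```

Over A to the millimetre. Descending 101 mm, then closing.

Call:
jog_arm:
  series:
    - [[0, 0, 0], [0, 0, 0.04], 1]
    - [[0, 0, 0], [0, 0, 0.08], 1]
    - [[0, 0, 0], [0, 0, 0.101], 1]
    - [[0, 0, 0], [0, 0, 0.101], 1]
    - [[0, 0, 0], [0, 0, 0.101], -1]
    - [[0, 0, 0], [0, 0, 0.101], -1]
    - [[0, 0, 0], [0, 0, 0.101], -1]
    - [[0, 0, 0], [0, 0, 0.101], -1]
    - [[0, 0, 0], [0, 0, 0.101], -1]
    - [[0, 0, 0], [0, 0, 0.101], -1]
  newtons: 45

```text
clock: 2.7
position: [0.4931, -0.0241, 0.1999]
eef_rot: [-3.141, -0.001, -1.378]
contact_force: [-2.5, 3.5, 7.9]
grip_width: 0.0598
```

```bash
python3 -c "
from h import *
st()"
```

```text
{'clock': 2.7, 'position': [0.493, -0.024, 0.2], 'eef_rot': [-3.141, -0.001, -1.378], 'contact_force': [-2.496, 3.46, 7.94], 'ft_torque': [0.887, 0.823, 0.041], 'grip_width': 0.06, 'q': [0.351, 0.303, -0.633, 0.001, -0.635, 1.412]}
```

Width 59.8 mm matches the case. Lifting.

Call:
jog_arm:
  series:
    - [[0, 0, 0], [0, 0, -0.02], -1]
    - [[0, 0, 0], [0, 0, -0.05], -1]
    - [[0, 0, 0], [0, 0, -0.08], -1]
    - [[0, 0, 0], [0, 0, -0.1], -1]
    - [[0, 0, 0], [0, 0, -0.1], -1]
    - [[0, 0, 0], [0, 0, -0.1], -1]

```text
clock: 3.3
position: [0.4923, -0.0242, 0.2992]
eef_rot: [3.141, -0.0, -1.378]
contact_force: [0.3, -0.2, -5.9]
grip_width: 0.0598
```

```bash
python3 -c "
from h import *
st()"
```

```text
{'clock': 3.3, 'position': [0.492, -0.024, 0.299], 'eef_rot': [3.141, -0.0, -1.378], 'contact_force': [0.262, -0.195, -5.912], 'ft_torque': [-0.108, 0.091, 0.013], 'grip_width': 0.06, 'q': [0.351, 0.159, -0.527, 0.0, -0.885, 1.412]}
```

Call:
jog_arm:
  series:
    - [[0.12, 0, 0], [0, 0, 0], -1]
    - [[0.22, 0, 0], [0, 0, 0], -1]
    - [[0.22, 0, 0], [0, 0, 0], -1]
    - [[0.22, 0, 0], [0, 0, 0], -1]
    - [[0.22, 0, 0], [0, 0, 0], -1]
    - [[0.22, 0, 0], [0, 0, 0], -1]
    - [[0.14, 0, 0], [0, 0, 0], -1]
    - [[0.07, 0, 0], [0, 0, 0], -1]
    - [[0, 0, 0], [0, 0, 0], -1]
    - [[0, 0, 0], [0, 0, 0], -1]

```text
clock: 4.3
position: [0.4935, -0.0238, 0.2988]
eef_rot: [3.139, -0.0, -1.379]
contact_force: [0.7, -0.4, -5.6]
grip_width: 0.0597
```

```bash
python3 -c "
from h import *
st()"
```

```text
{'clock': 4.3, 'position': [0.493, -0.024, 0.299], 'eef_rot': [3.139, -0.0, -1.379], 'contact_force': [0.679, -0.43, -5.572], 'ft_torque': [0.027, -0.204, 0.026], 'grip_width': 0.06, 'q': [0.35, 0.162, -0.524, -0.0, -0.887, 1.413]}
```

Call:
jog_arm:
  series:
    - [[0, 0, 0], [0, 0, 0], -1]
    - [[0, 0, 0], [0, 0, 0], -1]
    - [[0, 0, 0], [0, 0, 0], -1]

```text
clock: 4.6
position: [0.4933, -0.0239, 0.2988]
eef_rot: [3.14, 0.0, -1.379]
contact_force: [0.1, -0.4, -4.7]
grip_width: 0.0598
```

```bash
python3 -c "
from h import *
st()"
```

```text
{'clock': 4.6, 'position': [0.493, -0.024, 0.299], 'eef_rot': [3.14, 0.0, -1.379], 'contact_force': [0.079, -0.446, -4.731], 'ft_torque': [-0.093, -0.014, 0.03], 'grip_width': 0.06, 'q': [0.35, 0.162, -0.525, -0.0, -0.886, 1.413]}
```

Call:
jog_arm:
  series:
    - [[-0.12, 0, 0], [0, 0, 0], -1]
    - [[-0.22, 0, 0], [0, 0, 0], -1]
    - [[-0.22, 0, 0], [0, 0, 0], -1]
    - [[-0.22, 0, 0], [0, 0, 0], -1]
    - [[-0.22, 0, 0], [0, 0, 0], -1]
    - [[-0.22, 0, 0], [0, 0, 0], -1]
    - [[-0.14, 0, 0], [0, 0, 0], -1]
    - [[-0.07, 0, 0], [0, 0, 0], -1]
    - [[0, 0, 0], [0, 0, 0], -1]
    - [[0, 0, 0], [0, 0, 0], -1]

```text
clock: 5.6
position: [0.4922, -0.0242, 0.2994]
eef_rot: [-3.14, 0.0, -1.378]
contact_force: [0.1, -0.2, -5.0]
grip_width: 0.0598
```

```bash
python3 -c "
from h import *
st()"
```

```text
{'clock': 5.6, 'position': [0.492, -0.024, 0.299], 'eef_rot': [-3.14, 0.0, -1.378], 'contact_force': [0.146, -0.236, -5.034], 'ft_torque': [-0.118, 0.137, -0.009], 'grip_width': 0.06, 'q': [0.351, 0.158, -0.527, -0.0, -0.884, 1.412]}
```

Call:
jog_arm:
  series:
    - [[0, 0, 0], [0, 0, 0], -1]
    - [[0, 0, 0], [0, 0, 0], -1]
    - [[0, 0, 0], [0, 0, 0], -1]

```text
clock: 5.9
position: [0.4924, -0.0241, 0.2993]
eef_rot: [-3.141, 0.0, -1.378]
contact_force: [-0.0, -0.3, -5.6]
grip_width: 0.0601
```

```bash
python3 -c "
from h import *
st()"
```

```text
{'clock': 5.9, 'position': [0.492, -0.024, 0.299], 'eef_rot': [-3.141, 0.0, -1.378], 'contact_force': [-0.023, -0.341, -5.559], 'ft_torque': [-0.012, -0.06, -0.041], 'grip_width': 0.06, 'q': [0.351, 0.159, -0.527, -0.0, -0.885, 1.413]}
```

At rest, the moment about the lateral axis differs little between the two sides, but the noise is about 0.05 N·m. Next I hold each tilt and take several readings. An empty case should give a moment of about W·0.169·sinθ, and the ball should cut that by about 0.08 N·m.

Call:
jog_arm:
  series:
    - [[0.12, 0, 0], [0, 0, 0], -1]
    - [[0.22, 0, 0], [0, 0, 0], -1]
    - [[0.22, 0, 0], [0, 0, 0], -1]
    - [[0.22, 0, 0], [0, 0, 0], -1]
    - [[0.22, 0, 0], [0, 0, 0], -1]
    - [[0.22, 0, 0], [0, 0, 0], -1]
    - [[0.22, 0, 0], [0, 0, 0], -1]
    - [[0.22, 0, 0], [0, 0, 0], -1]
    - [[0.22, 0, 0], [0, 0, 0], -1]
    - [[0.22, 0, 0], [0, 0, 0], -1]

```text
clock: 6.9
position: [0.4924, -0.0241, 0.2993]
eef_rot: [-2.921, 0.0, -1.379]
contact_force: [0.2, 0.5, -5.3]
grip_width: 0.0597
```

```bash
cat >> h.py <<'E'
def m():
    o=ctrl.get_obs();R=Ro.from_euler("xyz",o["eef_rot"])
    print(round(o["clock"],2),"tool-x moment",round(R.inv().apply(o["ft_torque"])[0],3),"Fz",round(o["contact_force"][2],2),"F tool",np.round(R.inv().apply(o["contact_force"]),2),"tilt",round(np.arcsin(R.as_matrix()[2,1]),3),"T",np.round(o["joint_torque"],3))
E
python3 -c "
from h import *
m();m()"
```

```text
6.9 tool-x moment -1.209 Fz -5.32 F tool [-0.46  0.86  5.26] tilt -0.22 T [-2.0000e-03 -3.4601e+01  2.6550e+01  6.3380e+00  1.2210e+00 -7.0000e-03]
6.9 tool-x moment -1.209 Fz -5.32 F tool [-0.46  0.86  5.26] tilt -0.22 T [-2.0000e-03 -3.4601e+01  2.6550e+01  6.3380e+00  1.2210e+00 -7.0000e-03]
```

Call:
jog_arm:
  series:
    - [[0, 0, 0], [0, 0, 0], -1]

```text
clock: 7.0
position: [0.4924, -0.0241, 0.2993]
eef_rot: [-2.921, 0.0, -1.379]
contact_force: [0.0, 0.0, -5.4]
grip_width: 0.0596
```

```bash
python3 -c "
from h import *
m()"
```

```text
7.0 tool-x moment -1.157 Fz -5.36 F tool [-0.03  1.12  5.24] tilt -0.22 T [-0.000e+00 -3.463e+01  2.653e+01  6.339e+00  1.229e+00 -9.000e-03]
```

Call:
jog_arm:
  series:
    - [[0, 0, 0], [0, 0, 0], -1]

```text
clock: 7.1
position: [0.4923, -0.0241, 0.2993]
eef_rot: [-2.921, 0.0, -1.379]
contact_force: [-0.4, -0.2, -6.2]
grip_width: 0.0596
```

```bash
python3 -c "
from h import *
m()"
```

```text
7.1 tool-x moment -1.16 Fz -6.19 F tool [0.16 1.78 5.94] tilt -0.22 T [-2.0000e-03 -3.4636e+01  2.6532e+01  6.3390e+00  1.2250e+00 -8.0000e-03]
```

Call:
jog_arm:
  series:
    - [[0, 0, 0], [0, 0, 0], -1]

```text
clock: 7.2
position: [0.4923, -0.0241, 0.2993]
eef_rot: [-2.921, 0.0, -1.378]
contact_force: [-0.4, -0.2, -4.9]
grip_width: 0.0599
```

```bash
python3 -c "
from h import *
m();st();go(.493,-.024,.30,.194-np.pi/2,-.22)"
```

```text
7.2 tool-x moment -1.171 Fz -4.92 F tool [0.13 1.48 4.71] tilt -0.22 T [-2.0000e-03 -3.4642e+01  2.6530e+01  6.3390e+00  1.2250e+00 -8.0000e-03]
{'clock': 7.2, 'position': [0.492, -0.024, 0.299], 'eef_rot': [-2.921, 0.0, -1.378], 'contact_force': [-0.387, -0.208, -4.921], 'ft_torque': [-0.293, 1.136, 0.003], 'grip_width': 0.06, 'q': [0.366, 0.095, -0.645, 0.065, -0.615, 1.347]}
turn [-0.44   0.    -0.002] shift [-0.     -0.0008 -0.0005] rows 2.9
```

Joint 5's torque is very quiet (about ±0.005 N·m), so it makes a better ball detector. Now I return to level slowly and read, tilt the other way and hold, then return slowly and read again. A ball would shift the level reading by about 0.17 N·m.

Call:
jog_arm:
  series:
    - [[-0.06, 0, 0], [0, 0, 0], -1]
    - [[-0.12, 0, 0], [0, 0, 0], -1]
    - [[-0.16, 0, 0], [0, 0, 0], -1]
    - [[-0.19, 0, 0], [0, 0, 0], -1]
    - [[-0.21, 0, 0], [0, 0, 0], -1]
    - [[-0.21, 0, 0], [0, 0, 0], -1]
    - [[-0.21, 0, 0], [0, 0, 0], -1]

```text
clock: 7.9
position: [0.4924, -0.0241, 0.2993]
eef_rot: [-3.131, 0.0, -1.379]
contact_force: [0.1, 0.3, -5.8]
grip_width: 0.0599
```

```bash
python3 -c "
from h import *
m()"
```

```text
7.9 tool-x moment -0.077 Fz -5.85 F tool [-0.26 -0.06  5.85] tilt -0.011 T [-2.0000e-03 -3.9231e+01  2.6381e+01  6.4950e+00  8.3000e-02  9.0000e-03]
```

Call:
jog_arm:
  series:
    - [[0, 0, 0], [0, 0, 0], -1]

```text
clock: 8.0
position: [0.4923, -0.0242, 0.2994]
eef_rot: [-3.13, 0.0, -1.379]
contact_force: [-0.4, 0.2, -6.1]
grip_width: 0.0597
```

```bash
python3 -c "
from h import *
m()"
```

```text
8.0 tool-x moment -0.063 Fz -6.09 F tool [-0.31  0.37  6.08] tilt -0.012 T [ 1.0000e-03 -3.9298e+01  2.6310e+01  6.4990e+00  1.2500e-01  3.0000e-03]
```

Call:
jog_arm:
  series:
    - [[-0.12, 0, 0], [0, 0, 0], -1]
    - [[-0.23, 0, 0], [0, 0, 0], -1]
    - [[-0.23, 0, 0], [0, 0, 0], -1]
    - [[-0.23, 0, 0], [0, 0, 0], -1]
    - [[-0.23, 0, 0], [0, 0, 0], -1]
    - [[-0.23, 0, 0], [0, 0, 0], -1]
    - [[-0.23, 0, 0], [0, 0, 0], -1]
    - [[-0.23, 0, 0], [0, 0, 0], -1]
    - [[-0.23, 0, 0], [0, 0, 0], -1]
    - [[-0.23, 0, 0], [0, 0, 0], -1]

```text
clock: 9.0
position: [0.4923, -0.0241, 0.2994]
eef_rot: [2.924, 0.0, -1.379]
contact_force: [-0.3, -0.7, -5.7]
grip_width: 0.0599
```

```bash
python3 -c "
from h import *
m()"
```

```text
9.0 tool-x moment 1.159 Fz -5.72 F tool [ 0.6  -0.78  5.69] tilt 0.218 T [ 3.0000e-03 -4.5066e+01  2.5366e+01  6.4900e+00 -1.0740e+00  8.0000e-03]
```

Call:
jog_arm:
  series:
    - [[0.06, 0, 0], [0, 0, 0], -1]
    - [[0.12, 0, 0], [0, 0, 0], -1]
    - [[0.16, 0, 0], [0, 0, 0], -1]
    - [[0.19, 0, 0], [0, 0, 0], -1]
    - [[0.21, 0, 0], [0, 0, 0], -1]
    - [[0.21, 0, 0], [0, 0, 0], -1]
    - [[0.21, 0, 0], [0, 0, 0], -1]

```text
clock: 9.7
position: [0.4922, -0.0242, 0.2994]
eef_rot: [3.133, 0.0, -1.378]
contact_force: [0.1, 0.1, -5.9]
grip_width: 0.0598
```

```bash
python3 -c "
from h import *
m()"
```

```text
9.7 tool-x moment 0.045 Fz -5.93 F tool [-0.1  -0.14  5.93] tilt 0.009 T [ 2.0000e-03 -4.0270e+01  2.6034e+01  6.5020e+00  8.8000e-02 -8.0000e-03]
```

Call:
jog_arm:
  series:
    - [[0, 0, 0], [0, 0, 0], -1]

```text
clock: 9.8
position: [0.4923, -0.0241, 0.2993]
eef_rot: [3.132, 0.0, -1.379]
contact_force: [-0.3, -0.5, -6.0]
grip_width: 0.0599
```

```bash
python3 -c "
from h import *
m();st()"
```

```text
9.8 tool-x moment 0.036 Fz -6.04 F tool [0.45 0.29 6.04] tilt 0.01 T [-1.0000e-03 -4.0187e+01  2.6085e+01  6.4940e+00  4.3000e-02 -2.0000e-03]
{'clock': 9.8, 'position': [0.492, -0.024, 0.299], 'eef_rot': [3.132, 0.0, -1.379], 'contact_force': [-0.251, -0.509, -6.037], 'ft_torque': [-0.111, -0.058, 0.024], 'grip_width': 0.06, 'q': [0.35, 0.162, -0.522, -0.002, -0.896, 1.414]}
```

A's level readings, corrected for the remaining ±0.01 rad tilt, agree to about 0.01 N·m from both sides. A ball would give about 0.17, so A appears silent. I'll confirm against the others. Now it goes to the tray's far slot.

```bash
python3 -c "
from h import *
go(.513,.298,.30,-.103-np.pi/2)"
```

```text
turn [ 0.01  -0.001  0.295] shift [-0.3123 -0.0819 -0.0014] rows 6.5
```

Call:
jog_arm:
  series:
    - [[0.01, 0, 0.1], [-0.03, -0.008, 0], -1]
    - [[0.01, 0, 0.2], [-0.075, -0.02, 0], -1]
    - [[0.01, 0, 0.295], [-0.12, -0.032, 0], -1]
    - [[0.01, 0, 0.295], [-0.168, -0.044, 0], -1]
    - [[0.01, 0, 0.295], [-0.216, -0.056, 0], -1]
    - [[0.01, 0, 0.295], [-0.262, -0.069, -0.001], -1]
    - [[0.01, 0, 0.295], [-0.295, -0.077, -0.001], -1]
    - [[0.01, 0, 0.295], [-0.312, -0.082, -0.001], -1]
    - [[0.01, 0, 0.295], [-0.312, -0.082, -0.001], -1]
    - [[0.01, 0, 0.295], [-0.312, -0.082, -0.001], -1]

```text
clock: 10.8
position: [0.5129, 0.2976, 0.2988]
eef_rot: [3.141, -0.003, -1.673]
contact_force: [-0.6, -0.9, -4.8]
grip_width: 0.0598
```

```bash
python3 -c "
from h import *
st();go(.513,.298,.206,-.103-np.pi/2)
im=ctrl.camera('side');cv2.imwrite('pics/side1.png',im[:,:,::-1])
"
```

```text
{'clock': 10.8, 'position': [0.513, 0.298, 0.299], 'eef_rot': [3.141, -0.003, -1.673], 'contact_force': [-0.594, -0.926, -4.815], 'ft_torque': [-0.097, 0.059, -0.078], 'grip_width': 0.06, 'q': [0.855, 0.315, -0.313, 0.001, -0.946, 0.612]}
turn [ 0.001 -0.003  0.001] shift [-0.0006 -0.0001  0.0928] rows 1.9
```

View pics/side1.png

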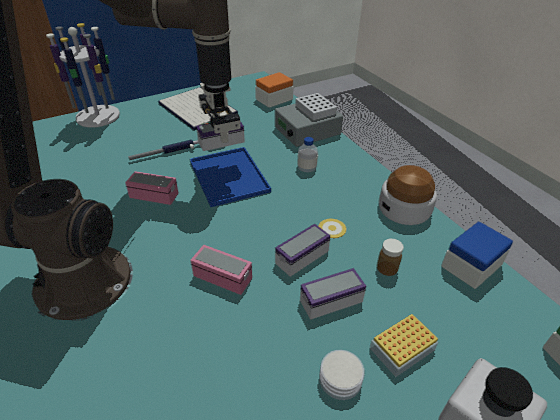

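The case hangs level above the tray at (222,133). The tray's near half is clear at (235,180). Lowering.

Call:
jog_arm:
  series:
    - [[0, 0, 0], [0, 0, 0.03], -1]
    - [[0, 0, 0], [0, 0, 0.06], -1]
    - [[0, 0, 0], [0, 0, 0.08], -1]
    - [[0, 0, 0], [0, 0, 0.09], -1]
    - [[0, 0, 0], [0, 0, 0.093], -1]
    - [[0, 0, 0], [0, 0, 0.093], -1]
    - [[0, 0, 0], [0, 0, 0.093], -1]

```text
clock: 11.55
position: [0.5134, 0.297, 0.2072]
eef_rot: [-3.141, -0.001, -1.674]
contact_force: [0.5, -0.4, -5.2]
grip_width: 0.0599
```

```bash
python3 -c "
from h import *
st()"
```

```text
{'clock': 11.55, 'position': [0.513, 0.297, 0.207], 'eef_rot': [-3.141, -0.001, -1.674], 'contact_force': [0.505, -0.443, -5.182], 'ft_torque': [0.011, -0.04, -0.024], 'grip_width': 0.06, 'q': [0.854, 0.422, -0.403, 0.002, -0.746, 0.612]}
```

Still carrying the weight, so about 2 mm to go. I lower a little more, open part way, and rise.

Call:
jog_arm:
  series:
    - [[0, 0, 0], [0, 0, 0.002], -1]
    - [[0, 0, 0], [0, 0, 0.003], -1]
    - [[0, 0, 0], [0, 0, 0.003], -1]

```text
clock: 11.85
position: [0.5136, 0.2973, 0.205]
eef_rot: [-3.14, 0.0, -1.674]
contact_force: [0.0, -0.5, -1.8]
grip_width: 0.0596
```

```bash
python3 -c "
from h import *
st()"
```

```text
{'clock': 11.85, 'position': [0.514, 0.297, 0.205], 'eef_rot': [-3.14, 0.0, -1.674], 'contact_force': [0.013, -0.487, -1.839], 'ft_torque': [0.022, 0.188, -0.066], 'grip_width': 0.06, 'q': [0.854, 0.425, -0.405, 0.002, -0.74, 0.612]}
```

Call:
jog_arm:
  series:
    - [[0, 0, 0], [0, 0, 0], 0.9]
    - [[0, 0, 0], [0, 0, 0], 0.9]
    - [[0, 0, 0], [0, 0, 0], 0.9]
    - [[0, 0, 0], [0, 0, 0], 0.9]
    - [[0, 0, 0], [0, 0, -0.03], 0.9]
    - [[0, 0, 0], [0, 0, -0.07], 0.9]
    - [[0, 0, 0], [0, 0, -0.095], 0.9]
    - [[0, 0, 0], [0, 0, -0.095], 0.9]

```text
clock: 12.65
position: [0.5145, 0.2982, 0.3044]
eef_rot: [-3.135, 0.005, -1.673]
contact_force: [0.4, 0.3, -0.1]
grip_width: 0.0829
```

```bash
python3 -c "
from h import *
st();m();go(.535,-.187,.30,.212-np.pi/2)"
```

```text
{'clock': 12.65, 'position': [0.514, 0.298, 0.304], 'eef_rot': [-3.135, 0.005, -1.673], 'contact_force': [0.367, 0.349, -0.051], 'ft_torque': [0.043, -0.016, -0.026], 'grip_width': 0.083, 'q': [0.855, 0.308, -0.309, 0.003, -0.946, 0.612]}
12.65 tool-x moment 0.011 Fz -0.05 F tool [-0.38 -0.33  0.05] tilt -0.007 T [-1.2500e-01 -5.0919e+01  2.5536e+01  5.9960e+00 -6.8700e-01 -2.0000e-03]
turn [-0.008  0.004 -0.314] shift [ 0.4806 -0.0698  0.0023] rows 9.7
```

Call:
jog_arm:
  series:
    - [[-0.008, 0.004, -0.314], [0.481, -0.07, 0.002], 0.95]
    - [[-0.008, 0.004, -0.314], [0.481, -0.07, 0.002], 0.95]
    - [[-0.008, 0.004, -0.314], [0.481, -0.07, 0.002], 0.95]
    - [[-0.008, 0.004, -0.314], [0.481, -0.07, 0.002], 0.95]
    - [[-0.008, 0.004, -0.314], [0.481, -0.07, 0.002], 0.95]
    - [[-0.008, 0.004, -0.314], [0.481, -0.07, 0.002], 0.95]
    - [[-0.008, 0.004, -0.314], [0.481, -0.07, 0.002], 0.95]
    - [[-0.008, 0.004, -0.314], [0.481, -0.07, 0.002], 0.95]
    - [[-0.008, 0.004, -0.314], [0.481, -0.07, 0.002], 0.95]
    - [[-0.008, 0.004, -0.314], [0.481, -0.07, 0.002], 0.95]

```text
clock: 13.65
position: [0.5346, -0.1901, 0.2997]
eef_rot: [3.141, 0.0, -1.36]
contact_force: [0.2, 0.5, 0.0]
grip_width: 0.0858
```

Call:
jog_arm:
  series:
    - [[0, 0, 0], [0, 0, 0], 0.95]

```text
clock: 13.75
position: [0.5342, -0.1937, 0.2989]
eef_rot: [3.139, 0.0, -1.364]
contact_force: [-0.5, 0.6, -0.5]
grip_width: 0.0851
```

```bash
python3 -c "
from h import *
st();go(.535,-.187,.199,.212-np.pi/2)
im=ctrl.camera('side');cv2.imwrite('pics/side2.png',im[:,:,::-1])
im=ctrl.camera('top');cv2.imwrite('pics/top2.png',im[:,:,::-1])"
```

```text
{'clock': 13.75, 'position': [0.534, -0.194, 0.299], 'eef_rot': [3.139, 0.0, -1.364], 'contact_force': [-0.481, 0.61, -0.451], 'ft_torque': [-0.016, 0.06, -0.04], 'grip_width': 0.085, 'q': [-0.004, 0.277, -0.367, 0.0, -0.928, 1.781]}
turn [ 0.002  0.    -0.005] shift [-0.0064 -0.0024  0.0999] rows 2.0
```

View pics/side2.png

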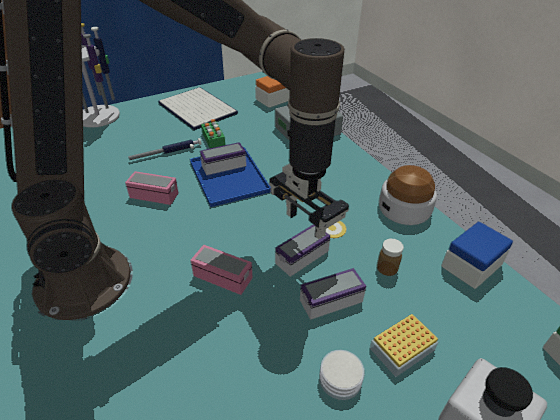

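View pics/top2.png

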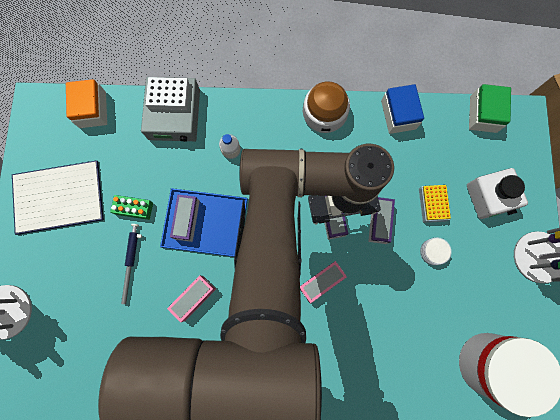

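Case A stands upright in the tray's left half (top view (183,217)) and B and C are unmoved. Next I descend on B.

Call:
jog_arm:
  series:
    - [[0.002, 0, -0.005], [-0.006, -0.002, 0], 0.95]
    - [[0.002, 0, -0.005], [-0.006, -0.002, 0.04], 0.95]
    - [[0.002, 0, -0.005], [-0.006, -0.002, 0.08], 0.95]
    - [[0.002, 0, -0.005], [-0.006, -0.002, 0.1], 0.95]
    - [[0.002, 0, -0.005], [-0.006, -0.002, 0.1], 0.95]
    - [[0.002, 0, -0.005], [-0.006, -0.002, 0.1], -1]
    - [[0.002, 0, -0.005], [-0.006, -0.002, 0.1], -1]
    - [[0.002, 0, -0.005], [-0.006, -0.002, 0.1], -1]
    - [[0.002, 0, -0.005], [-0.006, -0.002, 0.1], -1]
    - [[0.002, 0, -0.005], [-0.006, -0.002, 0.1], -1]
  newtons: 45

```text
clock: 14.85
position: [0.5353, -0.1851, 0.2004]
eef_rot: [-3.139, -0.0, -1.357]
contact_force: [-0.1, -0.4, 6.5]
grip_width: 0.0598
```

```bash
python3 -c "
from h import *
st()"
```

```text
{'clock': 14.85, 'position': [0.535, -0.185, 0.2], 'eef_rot': [-3.139, -0.0, -1.357], 'contact_force': [-0.079, -0.384, 6.514], 'ft_torque': [-0.172, 0.077, 0.061], 'grip_width': 0.06, 'q': [0.013, 0.397, -0.47, -0.0, -0.702, 1.772]}
```

Lift, tilt +, hold, return level, read.

Call:
jog_arm:
  series:
    - [[0, 0, 0], [0, 0, -0.02], -1]
    - [[0, 0, 0], [0, 0, -0.05], -1]
    - [[0, 0, 0], [0, 0, -0.08], -1]
    - [[0, 0, 0], [0, 0, -0.1], -1]
    - [[0, 0, 0], [0, 0, -0.1], -1]
    - [[0, 0, 0], [0, 0, -0.1], -1]

```text
clock: 15.45
position: [0.5343, -0.185, 0.2994]
eef_rot: [-3.14, 0.001, -1.358]
contact_force: [0.0, -0.6, -6.5]
grip_width: 0.0598
```

```bash
python3 -c "
from h import *
m();go(.535,-.186,.30,.212-np.pi/2)"
```

```text
15.45 tool-x moment -0.145 Fz -6.51 F tool [0.64 0.15 6.51] tilt -0.002 T [ 5.0000e-02 -5.2229e+01  2.8528e+01  7.0990e+00  9.2000e-02 -2.0000e-03]
turn [-0.002  0.001  0.001] shift [ 0.0012 -0.0005 -0.0006] rows 0.0
```

Call:
jog_arm:
  series:
    - [[0.12, 0, 0], [0, 0, 0], -1]
    - [[0.22, 0, 0], [0, 0, 0], -1]
    - [[0.22, 0, 0], [0, 0, 0], -1]
    - [[0.22, 0, 0], [0, 0, 0], -1]
    - [[0.22, 0, 0], [0, 0, 0], -1]
    - [[0.22, 0, 0], [0, 0, 0], -1]
    - [[0.22, 0, 0], [0, 0, 0], -1]
    - [[0.22, 0, 0], [0, 0, 0], -1]
    - [[0.22, 0, 0], [0, 0, 0], -1]
    - [[0.22, 0, 0], [0, 0, 0], -1]

```text
clock: 16.45
position: [0.5342, -0.1849, 0.2994]
eef_rot: [-2.92, 0.001, -1.358]
contact_force: [0.1, -0.2, -6.2]
grip_width: 0.0597
```

```bash
python3 -c "
from h import *
m()"
```

```text
16.45 tool-x moment -1.134 Fz -6.22 F tool [0.18 1.33 6.08] tilt -0.222 T [ 1.5000e-02 -4.6503e+01  2.7790e+01  6.4970e+00  1.1380e+00 -1.1000e-02]
```

Call:
jog_arm:
  series:
    - [[-0.06, 0, 0], [0, 0, 0], -1]
    - [[-0.12, 0, 0], [0, 0, 0], -1]
    - [[-0.16, 0, 0], [0, 0, 0], -1]
    - [[-0.19, 0, 0], [0, 0, 0], -1]
    - [[-0.21, 0, 0], [0, 0, 0], -1]
    - [[-0.21, 0, 0], [0, 0, 0], -1]
    - [[-0.21, 0, 0], [0, 0, 0], -1]

```text
clock: 17.15
position: [0.5343, -0.1849, 0.2994]
eef_rot: [-3.129, 0.001, -1.358]
contact_force: [-0.2, -0.4, -6.4]
grip_width: 0.0597
```

```bash
python3 -c "
from h import *
m()"
```

```text
17.15 tool-x moment 0.05 Fz -6.39 F tool [0.4  0.4  6.39] tilt -0.013 T [ 5.3000e-02 -4.9660e+01  2.7159e+01  6.7570e+00 -1.1000e-02 -1.1000e-02]
```

Call:
jog_arm:
  series:
    - [[0, 0, 0], [0, 0, 0], -1]

```text
clock: 17.25
position: [0.5343, -0.1849, 0.2995]
eef_rot: [-3.128, 0.001, -1.358]
contact_force: [-0.9, -0.0, -6.0]
grip_width: 0.0596
```

```bash
python3 -c "
from h import *
m()"
```

```text
17.25 tool-x moment 0.004 Fz -6.01 F tool [-0.16  0.94  5.99] tilt -0.013 T [ 4.0000e-02 -4.9719e+01  2.7134e+01  6.7400e+00  3.1000e-02 -5.0000e-03]
```

Call:
jog_arm:
  series:
    - [[-0.12, 0, 0], [0, 0, 0], -1]
    - [[-0.23, 0, 0], [0, 0, 0], -1]
    - [[-0.23, 0, 0], [0, 0, 0], -1]
    - [[-0.23, 0, 0], [0, 0, 0], -1]
    - [[-0.23, 0, 0], [0, 0, 0], -1]
    - [[-0.23, 0, 0], [0, 0, 0], -1]
    - [[-0.23, 0, 0], [0, 0, 0], -1]
    - [[-0.23, 0, 0], [0, 0, 0], -1]
    - [[-0.23, 0, 0], [0, 0, 0], -1]
    - [[-0.23, 0, 0], [0, 0, 0], -1]

```text
clock: 18.25
position: [0.5342, -0.185, 0.2996]
eef_rot: [2.925, 0.001, -1.358]
contact_force: [0.7, -0.9, -5.7]
grip_width: 0.06
```

```bash
python3 -c "
from h import *
m()"
```

```text
18.25 tool-x moment 1.104 Fz -5.71 F tool [ 1.01 -1.68  5.48] tilt 0.216 T [-1.5000e-02 -5.4344e+01  2.6237e+01  6.8790e+00 -1.0270e+00  1.0000e-02]
```

Call:
jog_arm:
  series:
    - [[0.06, 0, 0], [0, 0, 0], -1]
    - [[0.12, 0, 0], [0, 0, 0], -1]
    - [[0.16, 0, 0], [0, 0, 0], -1]
    - [[0.19, 0, 0], [0, 0, 0], -1]
    - [[0.21, 0, 0], [0, 0, 0], -1]
    - [[0.21, 0, 0], [0, 0, 0], -1]
    - [[0.21, 0, 0], [0, 0, 0], -1]

```text
clock: 18.95
position: [0.5342, -0.185, 0.2995]
eef_rot: [3.134, 0.001, -1.358]
contact_force: [0.6, 0.3, -6.5]
grip_width: 0.06
```

```bash
python3 -c "
from h import *
m()"
```

```text
18.95 tool-x moment -0.052 Fz -6.54 F tool [-0.13 -0.65  6.54] tilt 0.007 T [-4.8000e-02 -5.0707e+01  2.7131e+01  6.6990e+00  1.5500e-01  1.1000e-02]
```

Call:
jog_arm:
  series:
    - [[0, 0, 0], [0, 0, 0], -1]

```text
clock: 19.05
position: [0.5342, -0.1849, 0.2994]
eef_rot: [3.133, 0.001, -1.358]
contact_force: [-0.3, -1.4, -5.4]
grip_width: 0.0601
```

```bash
python3 -c "
from h import *
m();st()"
```

```text
19.05 tool-x moment 0.007 Fz -5.37 F tool [1.35 0.59 5.38] tilt 0.008 T [-3.6000e-02 -5.0629e+01  2.7141e+01  6.7120e+00  1.1000e-01  4.0000e-03]
{'clock': 19.05, 'position': [0.534, -0.185, 0.299], 'eef_rot': [3.133, 0.001, -1.358], 'contact_force': [-0.332, -1.443, -5.375], 'ft_torque': [-0.087, -0.025, -0.049], 'grip_width': 0.06, 'q': [0.013, 0.274, -0.371, 0.001, -0.934, 1.77]}
```

B behaves differently. After correcting for tilt, its level moment jumps by about 0.16 N·m between sides (joint 5 torque by about 0.23, against 0.07 for A). That fits a rolling ball. I set B back where it stood and test C for comparison.

```bash
python3 -c "
from h import *
go(.535,-.186,.200,.212-np.pi/2)"
```

```text
turn [0.008 0.001 0.001] shift [ 0.0013 -0.0014  0.0994] rows 2.0
```

Call:
jog_arm:
  series:
    - [[0.008, 0, 0], [0.001, -0.001, 0.03], -1]
    - [[0.008, 0, 0], [0.001, -0.001, 0.065], -1]
    - [[0.008, 0, 0], [0.001, -0.001, 0.085], -1]
    - [[0.008, 0, 0], [0.001, -0.001, 0.096], -1]
    - [[0.008, 0, 0], [0.001, -0.001, 0.1], -1]
    - [[0.008, 0, 0], [0.001, -0.001, 0.1], -1]
    - [[0.008, 0, 0], [0.001, -0.001, 0.1], -1]

```text
clock: 19.75
position: [0.5351, -0.1858, 0.2003]
eef_rot: [-3.141, 0.001, -1.358]
contact_force: [-0.9, 0.9, 0.2]
grip_width: 0.0598
```

```bash
python3 -c "
from h import *
st()"
```

```text
{'clock': 19.75, 'position': [0.535, -0.186, 0.2], 'eef_rot': [-3.141, 0.001, -1.358], 'contact_force': [-0.916, 0.892, 0.157], 'ft_torque': [0.247, 0.946, -0.026], 'grip_width': 0.06, 'q': [0.011, 0.397, -0.469, -0.001, -0.704, 1.774]}
```

On the bench (the weight has come off). Release, rise, and go to C.

Call:
jog_arm:
  series:
    - [[0, 0, 0], [0, 0, 0], 0.95]
    - [[0, 0, 0], [0, 0, 0], 0.95]
    - [[0, 0, 0], [0, 0, 0], 0.95]
    - [[0, 0, 0], [0, 0, 0], 0.95]
    - [[0, 0, 0], [0, 0, -0.03], 0.95]
    - [[0, 0, 0], [0, 0, -0.07], 0.95]
    - [[0, 0, 0], [0, 0, -0.1], 0.95]
    - [[0, 0, 0], [0, 0, -0.1], 0.95]

```text
clock: 20.55
position: [0.5366, -0.1861, 0.3051]
eef_rot: [-3.133, -0.002, -1.357]
contact_force: [-0.5, 0.5, -0.3]
grip_width: 0.0853
```

```bash
python3 -c "
from h import *
st();go(.524,-.344,.30,-.116-np.pi/2)"
```

```text
{'clock': 20.55, 'position': [0.537, -0.186, 0.305], 'eef_rot': [-3.133, -0.002, -1.357], 'contact_force': [-0.548, 0.494, -0.261], 'ft_torque': [-0.023, -0.12, -0.002], 'grip_width': 0.085, 'q': [0.011, 0.267, -0.365, 0.001, -0.93, 1.774]}
turn [-0.009 -0.001  0.33 ] shift [0.1516 0.0459 0.0051] rows 3.2
```

Call:
jog_arm:
  series:
    - [[-0.009, 0, 0.33], [0.152, 0.046, 0.005], 0.95]
    - [[-0.009, 0, 0.33], [0.152, 0.046, 0.005], 0.95]
    - [[-0.009, 0, 0.33], [0.152, 0.046, 0.005], 0.95]
    - [[-0.009, 0, 0.33], [0.152, 0.046, 0.005], 0.95]
    - [[-0.009, 0, 0.33], [0.152, 0.046, 0.005], 0.95]
    - [[-0.009, 0, 0.33], [0.152, 0.046, 0.005], 0.95]

```text
clock: 21.15
position: [0.5237, -0.3442, 0.2994]
eef_rot: [3.141, -0.001, -1.687]
contact_force: [0.6, -0.1, -0.2]
grip_width: 0.0853
```

```bash
python3 -c "
from h import *
st();go(.524,-.344,.199,-.116-np.pi/2)"
```

```text
{'clock': 21.15, 'position': [0.524, -0.344, 0.299], 'eef_rot': [3.141, -0.001, -1.687], 'contact_force': [0.593, -0.076, -0.197], 'ft_torque': [-0.055, 0.038, 0.042], 'grip_width': 0.085, 'q': [-0.27, 0.364, -0.236, 0.001, -0.972, 1.724]}
turn [ 0.001 -0.001 -0.   ] shift [-0.0003 -0.0004  0.1004] rows 2.0
```

Call:
jog_arm:
  series:
    - [[0, 0, 0], [0, 0, 0.04], 0.95]
    - [[0, 0, 0], [0, 0, 0.08], 0.95]
    - [[0, 0, 0], [0, 0, 0.1], 0.95]
    - [[0, 0, 0], [0, 0, 0.1], 0.95]
    - [[0, 0, 0], [0, 0, 0.1], -1]
    - [[0, 0, 0], [0, 0, 0.1], -1]
    - [[0, 0, 0], [0, 0, 0.1], -1]
    - [[0, 0, 0], [0, 0, 0.1], -1]
    - [[0, 0, 0], [0, 0, 0.1], -1]
  newtons: 45

```text
clock: 22.05
position: [0.5241, -0.3444, 0.2009]
eef_rot: [-3.14, -0.001, -1.687]
contact_force: [-0.1, 1.3, 6.3]
grip_width: 0.0597
```

```bash
python3 -c "
from h import *
st()"
```

```text
{'clock': 22.05, 'position': [0.524, -0.344, 0.201], 'eef_rot': [-3.14, -0.001, -1.687], 'contact_force': [-0.088, 1.345, 6.342], 'ft_torque': [0.597, 0.262, 0.078], 'grip_width': 0.06, 'q': [-0.27, 0.474, -0.329, 0.001, -0.767, 1.724]}
```

Call:
jog_arm:
  series:
    - [[0, 0, 0], [0, 0, -0.02], -1]
    - [[0, 0, 0], [0, 0, -0.05], -1]
    - [[0, 0, 0], [0, 0, -0.08], -1]
    - [[0, 0, 0], [0, 0, -0.1], -1]
    - [[0, 0, 0], [0, 0, -0.1], -1]
    - [[0, 0, 0], [0, 0, -0.1], -1]

```text
clock: 22.65
position: [0.5233, -0.3439, 0.2998]
eef_rot: [-3.141, 0.0, -1.688]
contact_force: [-0.2, 0.0, -6.4]
grip_width: 0.0598
```

```bash
python3 -c "
from h import *
m();st()"
```

```text
22.65 tool-x moment -0.167 Fz -6.38 F tool [-0.01  0.23  6.38] tilt -0.0 T [ 4.1000e-02 -6.1002e+01  2.9680e+01  7.4330e+00  1.0700e-01 -1.0000e-03]
{'clock': 22.65, 'position': [0.523, -0.344, 0.3], 'eef_rot': [-3.141, 0.0, -1.688], 'contact_force': [-0.222, 0.035, -6.383], 'ft_torque': [0.044, 0.163, -0.023], 'grip_width': 0.06, 'q': [-0.27, 0.362, -0.237, -0.0, -0.971, 1.724]}
```

Same tilt test on C, for a like-for-like comparison.

Call:
jog_arm:
  series:
    - [[0.12, 0, 0], [0, 0, 0], -1]
    - [[0.22, 0, 0], [0, 0, 0], -1]
    - [[0.22, 0, 0], [0, 0, 0], -1]
    - [[0.22, 0, 0], [0, 0, 0], -1]
    - [[0.22, 0, 0], [0, 0, 0], -1]
    - [[0.22, 0, 0], [0, 0, 0], -1]
    - [[0.22, 0, 0], [0, 0, 0], -1]
    - [[0.22, 0, 0], [0, 0, 0], -1]
    - [[0.22, 0, 0], [0, 0, 0], -1]
    - [[0.22, 0, 0], [0, 0, 0], -1]

```text
clock: 23.65
position: [0.5233, -0.3439, 0.2998]
eef_rot: [-2.921, 0.0, -1.688]
contact_force: [0.3, -0.3, -6.4]
grip_width: 0.0599
```

```bash
python3 -c "
from h import *
m()"
```

```text
23.65 tool-x moment -1.152 Fz -6.38 F tool [0.32 1.1  6.29] tilt -0.22 T [ 1.3000e-02 -5.4908e+01  2.8758e+01  6.7510e+00  1.2590e+00 -9.0000e-03]
```

Call:
jog_arm:
  series:
    - [[-0.06, 0, 0], [0, 0, 0], -1]
    - [[-0.12, 0, 0], [0, 0, 0], -1]
    - [[-0.16, 0, 0], [0, 0, 0], -1]
    - [[-0.19, 0, 0], [0, 0, 0], -1]
    - [[-0.21, 0, 0], [0, 0, 0], -1]
    - [[-0.21, 0, 0], [0, 0, 0], -1]
    - [[-0.21, 0, 0], [0, 0, 0], -1]

```text
clock: 24.35
position: [0.5234, -0.3439, 0.2999]
eef_rot: [-3.13, 0.0, -1.688]
contact_force: [0.3, 0.5, -5.9]
grip_width: 0.0598
```

```bash
python3 -c "
from h import *
m()"
```

```text
24.35 tool-x moment -0.027 Fz -5.86 F tool [-0.49 -0.15  5.86] tilt -0.011 T [ 4.8000e-02 -5.8236e+01  2.8273e+01  7.0240e+00  6.8000e-02 -8.0000e-03]
```

Call:
jog_arm:
  series:
    - [[0, 0, 0], [0, 0, 0], -1]

```text
clock: 24.45
position: [0.5233, -0.3439, 0.3]
eef_rot: [-3.13, 0.0, -1.688]
contact_force: [-1.0, -0.3, -6.2]
grip_width: 0.0597
```

```bash
python3 -c "
from h import *
m()"
```

```text
24.45 tool-x moment -0.057 Fz -6.24 F tool [0.39 1.04 6.23] tilt -0.012 T [ 3.8000e-02 -5.8300e+01  2.8248e+01  7.0130e+00  1.1200e-01 -3.0000e-03]
```

Call:
jog_arm:
  series:
    - [[-0.12, 0, 0], [0, 0, 0], -1]
    - [[-0.23, 0, 0], [0, 0, 0], -1]
    - [[-0.23, 0, 0], [0, 0, 0], -1]
    - [[-0.23, 0, 0], [0, 0, 0], -1]
    - [[-0.23, 0, 0], [0, 0, 0], -1]
    - [[-0.23, 0, 0], [0, 0, 0], -1]
    - [[-0.23, 0, 0], [0, 0, 0], -1]
    - [[-0.23, 0, 0], [0, 0, 0], -1]
    - [[-0.23, 0, 0], [0, 0, 0], -1]
    - [[-0.23, 0, 0], [0, 0, 0], -1]

```text
clock: 25.45
position: [0.5233, -0.3439, 0.3]
eef_rot: [2.924, 0.0, -1.688]
contact_force: [-0.5, -0.9, -6.2]
grip_width: 0.0598
```

```bash
python3 -c "
from h import *
m()"
```

```text
25.45 tool-x moment 1.205 Fz -6.24 F tool [ 0.96 -0.97  6.18] tilt 0.218 T [-1.4000e-02 -6.2868e+01  2.7338e+01  7.2130e+00 -1.1390e+00  9.0000e-03]
```

Call:
jog_arm:
  series:
    - [[0.06, 0, 0], [0, 0, 0], -1]
    - [[0.12, 0, 0], [0, 0, 0], -1]
    - [[0.16, 0, 0], [0, 0, 0], -1]
    - [[0.19, 0, 0], [0, 0, 0], -1]
    - [[0.21, 0, 0], [0, 0, 0], -1]
    - [[0.21, 0, 0], [0, 0, 0], -1]
    - [[0.21, 0, 0], [0, 0, 0], -1]

```text
clock: 26.15
position: [0.5232, -0.3439, 0.3]
eef_rot: [3.133, 0.0, -1.688]
contact_force: [0.8, 0.5, -6.0]
grip_width: 0.06
```

```bash
python3 -c "
from h import *
m()"
```

```text
26.15 tool-x moment 0.056 Fz -5.97 F tool [-0.54 -0.81  5.96] tilt 0.009 T [-4.5000e-02 -5.9153e+01  2.8086e+01  7.0100e+00  7.1000e-02  7.0000e-03]
```

Call:
jog_arm:
  series:
    - [[0, 0, 0], [0, 0, 0], -1]

```text
clock: 26.25
position: [0.5232, -0.3439, 0.2998]
eef_rot: [3.132, 0.0, -1.688]
contact_force: [0.1, -0.5, -5.0]
grip_width: 0.0596
```

```bash
python3 -c "
from h import *
m();st();go(.501,.178,.30,-.103-np.pi/2)"
```

```text
26.25 tool-x moment 0.102 Fz -4.99 F tool [ 0.44 -0.2   4.99] tilt 0.01 T [-3.7000e-02 -5.9068e+01  2.8100e+01  7.0180e+00  2.6000e-02  3.0000e-03]
{'clock': 26.25, 'position': [0.523, -0.344, 0.3], 'eef_rot': [3.132, 0.0, -1.688], 'contact_force': [0.099, -0.451, -4.995], 'ft_torque': [-0.037, -0.098, -0.017], 'grip_width': 0.06, 'q': [-0.27, 0.365, -0.234, 0.002, -0.982, 1.723]}
turn [ 0.01   0.    -0.014] shift [-0.5157  0.0829  0.0006] rows 10.4
```

C matches A: level joint 5 torques are 0.07/0.11 and 0.07/0.03, against B's -0.01/0.03 and 0.155/0.11. The tilt span at the same weight is 2.40 N·m for C and 2.17 for B. So B holds the ball, and C goes into the tray's near slot.

Call:
jog_arm:
  series:
    - [[0.01, 0, -0.014], [-0.025, 0.004, 0], -1]
    - [[0.01, 0, -0.014], [-0.065, 0.01, 0], -1]
    - [[0.01, 0, -0.014], [-0.113, 0.018, 0], -1]
    - [[0.01, 0, -0.014], [-0.161, 0.026, 0], -1]
    - [[0.01, 0, -0.014], [-0.209, 0.034, 0], -1]
    - [[0.01, 0, -0.014], [-0.257, 0.041, 0], -1]
    - [[0.01, 0, -0.014], [-0.305, 0.049, 0], -1]
    - [[0.01, 0, -0.014], [-0.353, 0.057, 0], -1]
    - [[0.01, 0, -0.014], [-0.395, 0.064, 0], -1]
    - [[0.01, 0, -0.014], [-0.43, 0.069, 0], -1]

```text
clock: 27.25
position: [0.5046, 0.0936, 0.3009]
eef_rot: [-3.141, 0.0, -1.672]
contact_force: [0.5, -0.5, -5.4]
grip_width: 0.0598
```

```bash
python3 -c "
from h import *
go(.501,.178,.30,-.103-np.pi/2)"
```

```text
turn [-0.001  0.     0.002] shift [-0.0836  0.0121  0.0009] rows 1.7
```

Call:
jog_arm:
  series:
    - [[0, 0, 0.002], [-0.035, 0.005, 0.001], -1]
    - [[0, 0, 0.002], [-0.065, 0.009, 0.001], -1]
    - [[0, 0, 0.002], [-0.084, 0.012, 0.001], -1]
    - [[0, 0, 0.002], [-0.084, 0.012, 0.001], -1]
    - [[0, 0, 0.002], [-0.084, 0.012, 0.001], -1]

```text
clock: 27.75
position: [0.501, 0.1788, 0.2998]
eef_rot: [-3.141, -0.0, -1.673]
contact_force: [-1.0, 0.1, -5.7]
grip_width: 0.0599
```

```bash
python3 -c "
from h import *
st();go(.501,.178,.206,-.103-np.pi/2)
im=ctrl.camera('side');cv2.imwrite('pics/side3.png',im[:,:,::-1])"
```

```text
{'clock': 27.75, 'position': [0.501, 0.179, 0.3], 'eef_rot': [-3.141, -0.0, -1.673], 'contact_force': [-1.003, 0.101, -5.733], 'ft_torque': [-0.133, 0.015, -0.032], 'grip_width': 0.06, 'q': [0.712, 0.22, -0.445, 0.0, -0.906, 0.756]}
turn [-0.    -0.     0.001] shift [ 0.0007 -0.0001  0.0938] rows 1.9
```

View pics/side3.png

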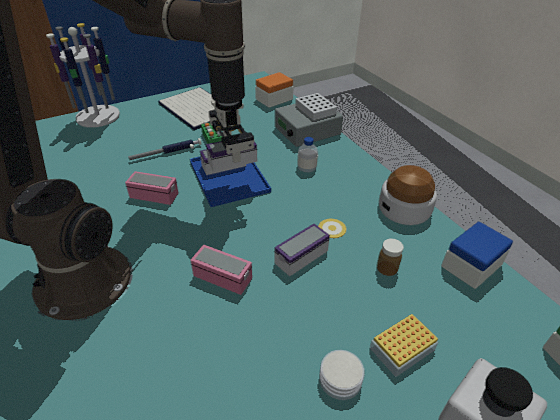

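C hangs level at (232,157), with A behind it in the tray. B is alone at (303,248) and the disc at (333,229). Lowering C.

Call:
jog_arm:
  series:
    - [[0, 0, 0], [0, 0, 0.03], -1]
    - [[0, 0, 0], [0, 0, 0.06], -1]
    - [[0, 0, 0], [0, 0, 0.08], -1]
    - [[0, 0, 0], [0, 0, 0.09], -1]
    - [[0, 0, 0], [0, 0, 0.095], -1]
    - [[0, 0, 0], [0, 0, 0.097], -1]
    - [[0, 0, 0], [0, 0, 0.097], -1]

```text
clock: 28.5
position: [0.5006, 0.177, 0.2057]
eef_rot: [3.141, -0.002, -1.674]
contact_force: [-12.2, -4.7, 22.5]
grip_width: 0.0597
```

```bash
python3 -c "
from h import *
st()"
```

```text
{'clock': 28.5, 'position': [0.501, 0.177, 0.206], 'eef_rot': [3.141, -0.002, -1.674], 'contact_force': [-12.158, -4.745, 22.541], 'ft_torque': [-2.217, 4.502, -0.023], 'grip_width': 0.06, 'q': [0.71, 0.344, -0.545, 0.002, -0.684, 0.756]}
```

It is seated, pressing about 28 N. Ease off before opening.

Call:
jog_arm:
  series:
    - [[0, 0, 0], [0, 0, 0.0], -1]
    - [[0, 0, 0], [0, 0, -0.001], -1]

```text
clock: 28.7
position: [0.5011, 0.177, 0.2081]
eef_rot: [-3.14, -0.0, -1.674]
contact_force: [-0.3, -0.3, -7.2]
grip_width: 0.0595
```

```bash
python3 -c "
from h import *
st()"
```

```text
{'clock': 28.7, 'position': [0.501, 0.177, 0.208], 'eef_rot': [-3.14, -0.0, -1.674], 'contact_force': [-0.325, -0.314, -7.163], 'ft_torque': [-0.019, -0.041, -0.006], 'grip_width': 0.06, 'q': [0.709, 0.34, -0.543, 0.002, -0.687, 0.757]}
```

Now about 1–2 mm off the floor. Touch down, then open.

Call:
jog_arm:
  series:
    - [[0, 0, 0], [0, 0, 0.0015], -1]
    - [[0, 0, 0], [0, 0, 0.0025], -1]

```text
clock: 28.9
position: [0.5016, 0.1771, 0.2058]
eef_rot: [-3.139, 0.0, -1.674]
contact_force: [-2.8, 0.3, 13.0]
grip_width: 0.06
```

```bash
python3 -c "
from h import *
st()"
```

```text
{'clock': 28.9, 'position': [0.502, 0.177, 0.206], 'eef_rot': [-3.139, 0.0, -1.674], 'contact_force': [-2.781, 0.338, 12.967], 'ft_torque': [-0.425, 1.567, -0.055], 'grip_width': 0.06, 'q': [0.709, 0.344, -0.544, 0.003, -0.68, 0.757]}
```

Call:
jog_arm:
  series:
    - [[0, 0, 0], [0, 0, 0], 0.8]
    - [[0, 0, 0], [0, 0, 0], 0.8]
    - [[0, 0, 0], [0, 0, 0], 0.8]
    - [[0, 0, 0], [0, 0, 0], 0.8]
    - [[0, 0, 0], [0, 0, -0.03], 0.8]
    - [[0, 0, 0], [0, 0, -0.07], 0.8]
    - [[0, 0, 0], [0, 0, -0.095], 0.8]
    - [[0, 0, 0], [0, 0, -0.095], 0.8]

```text
clock: 29.7
position: [0.5024, 0.1778, 0.3048]
eef_rot: [-3.133, 0.005, -1.673]
contact_force: [0.2, -0.3, 0.2]
grip_width: 0.0788
```

```bash
python3 -c "
from h import *
st();go(.536,-.185,.30,.212-np.pi/2)"
```

```text
{'clock': 29.7, 'position': [0.502, 0.178, 0.305], 'eef_rot': [-3.133, 0.005, -1.673], 'contact_force': [0.172, -0.264, 0.16], 'ft_torque': [0.014, -0.036, -0.004], 'grip_width': 0.079, 'q': [0.709, 0.213, -0.442, 0.003, -0.906, 0.757]}
turn [-0.009  0.004 -0.314] shift [ 0.3575 -0.0705  0.0036] rows 7.3
```

Call:
jog_arm:
  series:
    - [[-0.009, 0.004, -0.314], [0.357, -0.07, 0.004], 0.95]
    - [[-0.009, 0.004, -0.314], [0.357, -0.07, 0.004], 0.95]
    - [[-0.009, 0.004, -0.314], [0.357, -0.07, 0.004], 0.95]
    - [[-0.009, 0.004, -0.314], [0.357, -0.07, 0.004], 0.95]
    - [[-0.009, 0.004, -0.314], [0.357, -0.07, 0.004], 0.95]
    - [[-0.009, 0.004, -0.314], [0.357, -0.07, 0.004], 0.95]
    - [[-0.009, 0.004, -0.314], [0.357, -0.07, 0.004], 0.95]
    - [[-0.009, 0.004, -0.314], [0.357, -0.07, 0.004], 0.95]
    - [[-0.009, 0.004, -0.314], [0.357, -0.07, 0.004], 0.95]
    - [[-0.009, 0.004, -0.314], [0.357, -0.07, 0.004], 0.95]

```text
clock: 30.7
position: [0.5352, -0.1849, 0.2988]
eef_rot: [3.14, 0.0, -1.361]
contact_force: [0.0, 0.4, -0.6]
grip_width: 0.0855
```

```bash
python3 -c "
from h import *
st();go(.535,-.186,.199,.212-np.pi/2)
im=ctrl.camera('side');cv2.imwrite('pics/side4.png',im[:,:,::-1])
im=ctrl.camera('top');cv2.imwrite('pics/top4.png',im[:,:,::-1])"
```

```text
{'clock': 30.7, 'position': [0.535, -0.185, 0.299], 'eef_rot': [3.14, 0.0, -1.361], 'contact_force': [0.044, 0.353, -0.599], 'ft_torque': [-0.033, 0.028, 0.012], 'grip_width': 0.085, 'q': [0.013, 0.274, -0.372, 0.0, -0.926, 1.768]}
turn [ 0.001  0.    -0.002] shift [0.001  0.0003 0.0998] rows 2.0
```

View pics/side4.png

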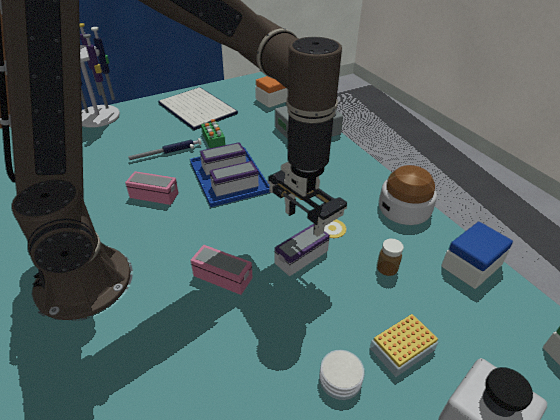

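View pics/top4.png

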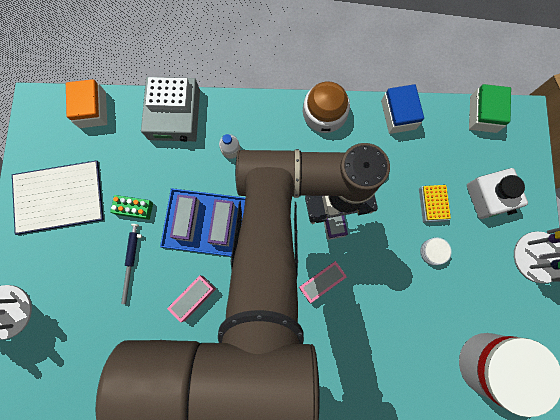

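A and C stand side by side inside the tray (top view (183,217) and (221,222)). B is under the gripper. Next: grasp B.

Call:
jog_arm:
  series:
    - [[0, 0, 0], [0.001, 0, 0.04], 0.95]
    - [[0, 0, 0], [0.001, 0, 0.08], 0.95]
    - [[0, 0, 0], [0.001, 0, 0.1], 0.95]
    - [[0, 0, 0], [0.001, 0, 0.1], 0.95]
    - [[0, 0, 0], [0.001, 0, 0.1], -1]
    - [[0, 0, 0], [0.001, 0, 0.1], -1]
    - [[0, 0, 0], [0.001, 0, 0.1], -1]
    - [[0, 0, 0], [0.001, 0, 0.1], -1]
    - [[0, 0, 0], [0.001, 0, 0.1], -1]
    - [[0, 0, 0], [0.001, 0, 0.1], -1]
  newtons: 45

```text
clock: 31.8
position: [0.5361, -0.1848, 0.2006]
eef_rot: [-3.14, -0.001, -1.359]
contact_force: [-0.7, 1.3, 7.1]
grip_width: 0.0599
```

```bash
python3 -c "
from h import *
st()"
```

```text
{'clock': 31.8, 'position': [0.536, -0.185, 0.201], 'eef_rot': [-3.14, -0.001, -1.359], 'contact_force': [-0.67, 1.301, 7.148], 'ft_torque': [0.501, 0.36, -0.006], 'grip_width': 0.06, 'q': [0.013, 0.397, -0.468, 0.001, -0.703, 1.769]}
```

Call:
jog_arm:
  series:
    - [[0, 0, 0], [0, 0, -0.02], -1]
    - [[0, 0, 0], [0, 0, -0.06], -1]
    - [[0, 0, 0], [0, 0, -0.1], -1]
    - [[0, 0, 0], [0, 0, -0.13], -1]
    - [[0, 0, 0], [0, 0, -0.15], -1]
    - [[0, 0, 0], [0, 0, -0.15], -1]
    - [[0, 0, 0], [0, 0, -0.15], -1]

```text
clock: 32.5
position: [0.5351, -0.1846, 0.3495]
eef_rot: [-3.141, 0.001, -1.359]
contact_force: [-0.2, 0.0, -7.3]
grip_width: 0.0601
```

```bash
python3 -c "
from h import *
m();st()"
```

```text
32.5 tool-x moment -0.247 Fz -7.32 F tool [-0.05  0.16  7.32] tilt -0.001 T [ 3.2000e-02 -5.0576e+01  3.0849e+01  7.6540e+00  1.5300e-01 -2.0000e-03]
{'clock': 32.5, 'position': [0.535, -0.185, 0.349], 'eef_rot': [-3.141, 0.001, -1.359], 'contact_force': [-0.167, 0.015, -7.321], 'ft_torque': [-0.095, 0.232, -0.021], 'grip_width': 0.06, 'q': [0.013, 0.224, -0.31, -0.001, -1.037, 1.769]}
```

There is plenty of time, so I repeat the test once on B. This time I shake it and leave it level, taking several readings: a loose ball makes the moment wander, an empty case would not.

Call:
jog_arm:
  series:
    - [[0.12, 0, 0], [0, 0, 0], -1]
    - [[0.22, 0, 0], [0, 0, 0], -1]
    - [[0.22, 0, 0], [0, 0, 0], -1]
    - [[0.22, 0, 0], [0, 0, 0], -1]
    - [[0.22, 0, 0], [0, 0, 0], -1]
    - [[0.22, 0, 0], [0, 0, 0], -1]
    - [[0.22, 0, 0], [0, 0, 0], -1]
    - [[0.22, 0, 0], [0, 0, 0], -1]
    - [[0.22, 0, 0], [0, 0, 0], -1]
    - [[0.22, 0, 0], [0, 0, 0], -1]

```text
clock: 33.5
position: [0.5351, -0.1846, 0.3495]
eef_rot: [-2.921, 0.001, -1.359]
contact_force: [0.3, 0.5, -5.7]
grip_width: 0.0597
```

Call:
jog_arm:
  series:
    - [[-0.06, 0, 0], [0, 0, 0], -1]
    - [[-0.12, 0, 0], [0, 0, 0], -1]
    - [[-0.16, 0, 0], [0, 0, 0], -1]
    - [[-0.19, 0, 0], [0, 0, 0], -1]
    - [[-0.21, 0, 0], [0, 0, 0], -1]
    - [[-0.21, 0, 0], [0, 0, 0], -1]
    - [[-0.21, 0, 0], [0, 0, 0], -1]

```text
clock: 34.2
position: [0.5351, -0.1846, 0.3495]
eef_rot: [-3.13, 0.001, -1.359]
contact_force: [-0.2, -0.3, -6.0]
grip_width: 0.06
```

```bash
python3 -c "
from h import *
m()"
```

```text
34.2 tool-x moment 0.013 Fz -5.97 F tool [0.27 0.29 5.96] tilt -0.011 T [ 5.2000e-02 -4.7725e+01  2.9238e+01  7.2780e+00 -2.4000e-02 -9.0000e-03]
```

Call:
jog_arm:
  series:
    - [[-0.12, 0, 0], [0, 0, 0], -1]
    - [[-0.23, 0, 0], [0, 0, 0], -1]
    - [[-0.23, 0, 0], [0, 0, 0], -1]
    - [[-0.23, 0, 0], [0, 0, 0], -1]
    - [[-0.23, 0, 0], [0, 0, 0], -1]
    - [[-0.23, 0, 0], [0, 0, 0], -1]
    - [[-0.23, 0, 0], [0, 0, 0], -1]
    - [[-0.23, 0, 0], [0, 0, 0], -1]
    - [[-0.23, 0, 0], [0, 0, 0], -1]
    - [[-0.23, 0, 0], [0, 0, 0], -1]

```text
clock: 35.2
position: [0.5351, -0.1846, 0.3495]
eef_rot: [2.923, 0.001, -1.359]
contact_force: [-0.1, 0.1, -6.4]
grip_width: 0.0598
```

Call:
jog_arm:
  series:
    - [[0.06, 0, 0], [0, 0, 0], -1]
    - [[0.12, 0, 0], [0, 0, 0], -1]
    - [[0.16, 0, 0], [0, 0, 0], -1]
    - [[0.19, 0, 0], [0, 0, 0], -1]
    - [[0.21, 0, 0], [0, 0, 0], -1]
    - [[0.21, 0, 0], [0, 0, 0], -1]
    - [[0.21, 0, 0], [0, 0, 0], -1]

```text
clock: 35.9
position: [0.535, -0.1846, 0.3495]
eef_rot: [3.132, 0.001, -1.359]
contact_force: [-0.4, 0.5, -5.7]
grip_width: 0.0597
```

```bash
python3 -c "
from h import *
m();print(proj('side',[.67,-.131,.002]));go(.670,-.131,.351,.212-np.pi/2);st()"
```

```text
35.9 tool-x moment -0.021 Fz -5.73 F tool [-0.59  0.22  5.74] tilt 0.009 T [-4.8000e-02 -4.8876e+01  2.9224e+01  7.2300e+00  1.3700e-01  9.0000e-03]
[[332.28459209 227.03601961]]
turn [ 0.009  0.001 -0.   ] shift [-0.0241 -0.1432 -0.0029] rows 2.9
{'clock': 35.9, 'position': [0.535, -0.185, 0.349], 'eef_rot': [3.132, 0.001, -1.359], 'contact_force': [-0.39, 0.519, -5.732], 'ft_torque': [-0.055, 0.009, -0.036], 'grip_width': 0.06, 'q': [0.014, 0.226, -0.307, 0.002, -1.046, 1.768]}
```

Repeated exactly: B's torque is -0.024 then +0.137, where A and C showed no change. B holds the ball. Carrying it smoothly over the disc, base at about 0.15 m.

Call:
jog_arm:
  series:
    - [[0.009, 0, 0], [-0.003, -0.02, -0.001], -1]
    - [[0.009, 0, 0], [-0.008, -0.05, -0.002], -1]
    - [[0.009, 0, 0], [-0.014, -0.085, -0.003], -1]
    - [[0.009, 0, 0], [-0.019, -0.115, -0.003], -1]
    - [[0.009, 0, 0], [-0.022, -0.133, -0.003], -1]
    - [[0.009, 0, 0], [-0.024, -0.141, -0.003], -1]
    - [[0.009, 0, 0], [-0.024, -0.143, -0.003], -1]
    - [[0.009, 0, 0], [-0.024, -0.143, -0.003], -1]
    - [[0.009, 0, 0], [-0.024, -0.143, -0.003], -1]
    - [[0.009, 0, 0], [-0.024, -0.143, -0.003], -1]

```text
clock: 36.9
position: [0.6692, -0.1316, 0.3515]
eef_rot: [3.141, 0.001, -1.36]
contact_force: [-0.2, -0.6, -6.3]
grip_width: 0.0599
```

```bash
python3 -c "
from h import *
st();go(.670,-.131,.351,.212-np.pi/2)"
```

```text
{'clock': 36.9, 'position': [0.669, -0.132, 0.352], 'eef_rot': [3.141, 0.001, -1.36], 'contact_force': [-0.21, -0.631, -6.269], 'ft_torque': [-0.054, 0.019, 0.019], 'grip_width': 0.06, 'q': [0.091, 0.404, -0.043, -0.001, -1.124, 1.691]}
turn [ 0.     0.001 -0.001] shift [-0.0004 -0.0009  0.0005] rows 0.0
```

Within 1 mm. I let it settle and then check with pictures.

Call:
jog_arm:
  series:
    - [[0, 0, 0], [0, 0, 0], -1]
    - [[0, 0, 0], [0, 0, 0], -1]
    - [[0, 0, 0], [0, 0, 0], -1]
    - [[0, 0, 0], [0, 0, 0], -1]
    - [[0, 0, 0], [0, 0, 0], -1]
    - [[0, 0, 0], [0, 0, 0], -1]
    - [[0, 0, 0], [0, 0, 0], -1]
    - [[0, 0, 0], [0, 0, 0], -1]
    - [[0, 0, 0], [0, 0, 0], -1]
    - [[0, 0, 0], [0, 0, 0], -1]

```text
clock: 37.9
position: [0.6692, -0.1316, 0.3515]
eef_rot: [3.141, 0.001, -1.36]
contact_force: [-0.5, 0.1, -5.5]
grip_width: 0.0599
```

```bash
python3 - <<'E'
from h import *
st();print(np.abs(ctrl.get_obs()["qvel"]).max())
S=ctrl.camera('side');T=ctrl.camera('top')
cv2.imwrite('pics/side5.png',S[:,:,::-1]);cv2.imwrite('pics/top5.png',T[:,:,::-1])
# tray cases, on lid plane z=.065
for c in blobs(mask(T,(122,70,30),(150,255,255),3),200):
    r=cv2.minAreaRect(np.array([onz("top",q,.065)[:2] for q in c[:,0].astype(float)],np.float32));print(np.round(r[0],3),np.round(r[1],3),round(r[2],1))
c,s=np.cos(-.212),np.sin(.212);x=np.array([np.cos(.212),np.sin(.212)]);y=np.array([-x[1],x[0]])
B=[np.r_[np.array([.669,-.1316])+a*.07*x+b*.03*y,.151] for a in(1,-1) for b in(1,-1)]
print("expected side bottom corners",np.round(proj("side",B),0).tolist())
# bystanders before/after
S0=np.load("pics/side0.npy");d=cv2.absdiff(S,S0).max(2)
for nm,X in dict(jar=(.708,-.322,.04),bottle=(.758,.161,.06),dishes=(.426,-.515,.03),tip=(.6,-.52,.04)).items():
    u,v=proj("side",X)[0].astype(int);print(nm,(u,v),d[v-12:v+12,u-12:u+12].mean().round(1))
cr=S[100:300,130:430];cv2.imwrite('pics/crop5.png',cv2.resize(cr,None,fx=2.6,fy=2.6)[:,:,::-1])
E
```

```text
{'clock': 37.9, 'position': [0.669, -0.132, 0.352], 'eef_rot': [3.141, 0.001, -1.36], 'contact_force': [-0.504, 0.11, -5.456], 'ft_torque': [-0.06, 0.102, 0.036], 'grip_width': 0.06, 'q': [0.091, 0.404, -0.043, -0.001, -1.124, 1.691]}
0.00140655961159012
[0.514 0.296] [0.063 0.141] 84.1
expected side bottom corners [[347.0, 171.0], [364.0, 181.0], [310.0, 191.0], [327.0, 203.0]]
jar (np.int64(388), np.int64(256)) 9.3
bottle (np.int64(306), np.int64(152)) 22.4
dishes (np.int64(338), np.int64(369)) 11.6
tip (np.int64(407), np.int64(334)) 11.2
```

View pics/crop5.png

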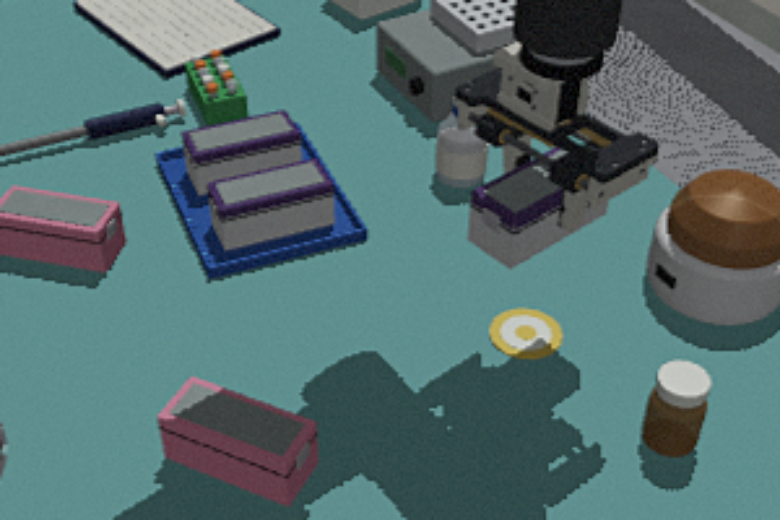

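View pics/top5.png

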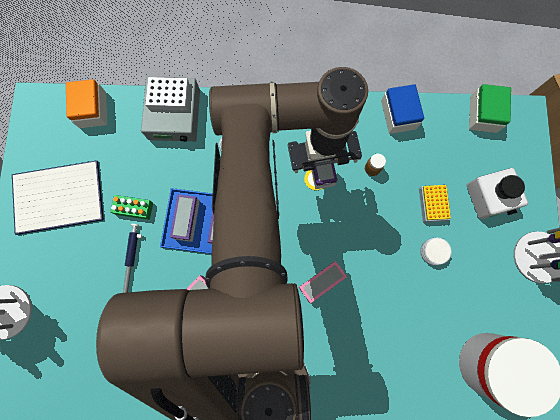

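The held case's near bottom corner is at about (326,202), against an expected (327,203), so it is level with its base at about 0.15 m. Both silent cases stand in the tray, the bystanders are in place, and the arm is still. Handing in.

```bash
python3 -c "
from workcell import ctrl
print(ctrl.finish_job())"
```

```text
the job is handed in; nothing more can be done
None
```

I handed the job in at about 38 s with the rattling case held over the yellow disc and the two silent cases standing in the blue tray. No verdict was reported.

- **Which case rattles:** I tipped each case along its length both ways rather than shaking it hard, and read the joint-5 torque back at level.
  - The middle case's torque changed by about 0.16 N·m between the two sides, and a repeat gave the same result. That is what a 176 g ball rolling from end to end should do.
  - The other two cases changed by less than 0.01 N·m in the same readings.
- **Silent cases:** the pictures show both upright side by side on the tray floor. Only the first could be measured afterwards, at (0.514, 0.296), within 2 mm of its target, because the arm hid the other from the top camera.
- **Held case:** it is centred within about 1 mm of the disc, level, with its base at about 0.15 m. The joints were still (under 0.002 rad/s), and the case corner I checked in the side view was within 1 px of where it should be.
- **Other things:** the bystanders and pink look-alikes look unmoved in the pictures. The bottle's before/after comparison was not conclusive because the gripper overlaps it in the side view.
- **Disagreements:**
  - Wrist moment noise was about 0.05 N·m, so I relied on the joint torque.
  - Lid heights from the two views came out mostly at 45–58 mm instead of 60 mm, but grasp contact and release agreed with the stated size.
  - The second silent case was pressed at about 28 N when set down, so I eased it off before opening the gripper.

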